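# Change over the heater plates in a soak-test stand

### The arm

A 6-joint arm with a two-finger parallel gripper is mounted at the origin on a cart in front of the work surface, level with it; the furniture and walls round the work are solid. World frame = base frame: x ahead of the robot, y to its left, z up, the work surface at z = 0. Lengths are in mm, angles in rad, forces in N, time in s.
With the tool pointing down it reaches from about 300 to 775 mm from the base axis. Payload 14.6 kg.
Tool frame: the origin (TCP) lies at the very end of the fingers, on their centre line; the grasp point (between the pads) lies 19 mm behind it; z points along the fingers, x is the direction in which the jaws open and shut, and the axes are right-handed (so a half turn about z gives the same grasp; the last joint's range is limited). The gripper opens to 85 mm and grips with 20 to 120 N. Pads are 22 mm wide; open, the fingers measure 114 mm over their backs; the gripper's body (76 mm by 85 mm) begins 54 mm behind the grasp point. The pads swing forward as they close: fully open they stand 13 mm farther back than shut.
Start: joints at [-1.199, 0.3, 1.521, -0, 1.321, -0.067], TCP at [233.661, -497.887, 231.281] pointing down, gripper open.
Joint ranges: [-3.03, 3.03], [-0.79, 2.21], [0.23, 2.52], [-1.04, 4.18], [0, 3.07], [-2.55, 2.55]. Speed limits (rad/s): [2.22, 2.22, 2.57, 3.14, 3.14, 3.14].

### API

Orientations are given as a unit quaternion [w, x, y, z].
In Python, from station import manip, vision, models gives the robot as it stands.
- The arm moves only by the tool move_arm, never from a script. Its argument "steps" is a list of rows, each a list of 2 entries, a list of its own where there are three numbers: the shift along the tool's x, y, z in mm, then the turn, a rotation vector about the tool's x, y, z in degrees. A call has 1 to 10 rows; each row shifts and turns the pose as measured when the row begins, along the tool's axes as they then stand; what a row does not reach is not made up. A row lasts 1/10 s, in which the tool goes at most 50 mm and 8.59 degrees, less where a joint would pass 70% of its speed; a pose out of reach is approached as far as the arm can. A call is refused whole if a number of a shift passes 50 or a number of a turn 8.59, either way. A call with a gripper value outside its range is refused whole. "gripper" is the finger opening in mm, from 0 to 85.4, set as the call begins (left out, the last holds). The fingers move at their own pace and stop on an object; "force" is the grip in N (left out, the last holds). Time passes only in rows, so rows that do not move let the fingers close. It gives the time, the measured TCP pose, the force and the opening at its end, in the units of the state.
- manip.get_obs(): the state, without advancing time (a new reading comes with each control period).
- vision.get_image(name): name is "side" or "top"; returns the picture (480x640x3 uint8, red, green, blue); there is no depth.
- vision.calibration(name): a dict with "camera_matrix" (3x3 intrinsics, pixels), "k1" (the pictures are not rectified: a ray, as slopes to the right and down, at radius r is drawn at 1 + k1 r^2 times it, then the intrinsics apply), "eye" and "attitude" of the camera in the world. Camera axes: x right, y up, looking along -z (the intrinsics and any distortion apply to the point x, -y, -z); pixel columns grow to the right and rows downward; lengths in mm; the calibration is good to about 2 mm. A picture is of the moment at which its call begins. calibration takes no time and is no camera call.
- manip.finish_job(): hands the job in, once; it reports no verdict.
Trained networks look in the newest picture that a camera, given by its name, has taken for a name from the list of things; names that differ only in an ending like _2 or _b are one class to them, and where a whole thing is asked for, a point or a joint stands for the part that bears it (a point fixed in the world has none). Each returns a list of dicts, best first, with "p" (0 to 1); they miss things now and then, are a little off and sometimes report something else, mostly with a low value. They report only what shows in the picture. A call takes as long as a camera call. They do not tell look-alikes from the thing itself.
- models.silhouettes(camera, name): "region" (480x640 bool, what is visible of it) and "extent" ([centre column, centre row, width, height] in pixels, round what is visible of it).
The state is a dict: "time": time; "joint_positions": joint angles; "qvel": joint speeds; "joint_torque": joint torques, N m; "position": TCP position; "tcp_rot": TCP orientation; "ft_force": force on the tool from outside, world axes, zero at the start; "moment": the same for the moment, N m; "opening": opening from 0.0 (shut) to 1.0 (fully open).
Only numpy, scipy, OpenCV 4.12 (cv2) and the standard library are available. Lean on these libraries where they do the work, as an engineer would, in place of code of your own. Each camera call takes 0.05 s, during which the arm holds its last target. There are 200 camera calls.

### The job

Change over the heater plates in the test stand. First switch the selector from test to off (press it down, turn it, let it spring back up); then lay every brown tested plate flat in the aluminium cooling tray, not on top of one another, and press both bright new plates fully home, flat in the bays; last of all switch the selector back to test. Leave the wire spool, the terminal block and the tape measure where they are.

Things in the scene. Friction and masses are not known exactly. Their poses are not given: they have to be found in the camera images.
- stand: fixed cream test stand, 180 x 308 mm, deck 46 mm above the bench; origin on the bench midway between its two bays; x away from the ejector paddles, y left, z up. Each bay is a well sunk 14 mm into the deck, 55 mm wide (y), with a white slotted bracket at both x ends, 64 mm high; faces 114 mm apart, slots 33 mm wide, 142 mm over their backs. The deck between the bays is 40 mm wide
- bay0 (a point): left bay: middle of the well's floor, 32 mm above the bench, in stand axes; a seated plate has its origin here, top level with the deck, sides out of reach. Plates go straight down, length along x. Sprung copper clips, flared at the top, line the slots and hold the 24 mm ears at any height; sliding a plate down takes 4 to 12 N on the middle of its top
- bay1 (a point): right bay: middle of its floor; the same in all else
- ejector0 (a joint): ejector lever of the left bay, rad: 0 = paddle up, 0.235 = fully down. Pressing the paddle (4 to 10 N) raises two pins through holes in the well's floor and lifts the plate by 13 mm, so that its underside is about level with the deck and its sides can be gripped, ears still in the clips. It stays where it is left; a plate pressed down pushes it back
- ejector1 (a joint): ejector lever of the right bay, the same
- paddle0 (a point): top middle of the red paddle of the left bay's ejector (34 x 26 mm), about 127 mm before the bay's middle and 35 mm above the bench; it goes down 15 mm
- paddle1 (a point): the same of the right bay
- selector (a joint): turn of the selector knob, rad: 1.05 = test (pointer at the green mark; so at the start), 0 = off (pointer at the grey mark). It grows clockwise seen from above. It is barred at either end unless the knob is held down at least 5 mm
- selector_press (a joint): how far the selector knob is pressed down, m: 0 = up, 0.007 = bottom; spring 5 N at the top, 10 N at the bottom
- selector_grip (a point): middle of the selector's grip, a black bar 54 long, 14 wide, 24 mm high on a round skirt 54 mm across; on the turning axis, 10.5 mm below the bar's top, 13.5 mm above the skirt, about 74 mm above the bench at the right of the stand; x along the bar to its pointer end, turning with it
- new1: new heater plate: bright steel frame, pale mica with silver ribbon on top, 108 x 48 x 14 mm, and a brass ear at both ends (14 long, 24 wide, 6 thick, level with the underside; 136 mm over the ears). Origin at the middle of the underside, x along the length, z up; 0.12 to 0.2 kg. Lies on the bench at the left; grip it across its 48 mm width
- new2: the other new heater plate, the same
- tested1: tested heater plate, the same shape with dark frame and brown mica, seated in the left bay; None if there is none
- tested2: tested heater plate seated in the right bay; None if there is none. At least one of the two is there
- cooling_tray: loose aluminium tray, 210 (x) x 170 (y) mm, rim 20 mm high, floor and walls 3 mm; origin under its middle. Two plates fit side by side with their length along the tray's y, e.g. 45 mm either side of the middle in x
- wire_spool: bystander: orange spool of wire, 52 mm across, 32 mm high, origin under its middle; leave it alone
- terminals: bystander: white terminal block 62 x 18 x 18 mm; leave it alone
- tape_measure: bystander: yellow tape measure 62 x 73 x 38 mm; leave it alone
There are look-alikes about, which are no part of the job. Leave any blue look-alike of the tested1 alone.

How it is judged:
By the outcome, as a careful person would: the job done as asked, in the order asked, and still so for the second after the job is handed in, with the robot touching nothing.
Of tested1, tested2 only 1 to 2 are there at a start; the rules pass over those that are not, and their reading is None.
At some moment in a run one of new1, new2, cooling_tray may be knocked a few centimetres aside while the robot is not near it.
Once in a run the grip may slacken for a moment while it holds something.
It also fails if it takes over 210 s, if anything falls off the work surface, if the arm or the gripper's body presses on something with over 40 N, if the wrist force passes 120 N, or if a joint passes its speed limit or range.

## Working session

There is one attempt and no reset: what is moved stays moved. The work goes in short steps, Python scripts to look and compute and a tool call to move; the robot and the scene stay as the last step left them, time stands still between calls to the robot, and variables do not carry over. Pictures are saved under pics/ and viewed, about 12 in all and at most 16, crops included, and the job is handed in when it is done.

Besides the shell and the picture viewer there is one more tool, called after ">>>" as name([rows], argument=value, ...), one row to a line, values as JSON. move_arm: Moves the arm, as the interface text tells. Its arguments: {"type":"object","properties":{"steps":{"type":"array"},"gripper":{"type":"number"},"force":{"type":"number"}},"required":["steps"]}

```bash
ls; mkdir -p pics; cat > h.py <<'E'
import numpy as np, cv2
from station import manip, vision, models
def snap(n,fn=None):
    im=np.asarray(vision.get_image(n))
    if fn: cv2.imwrite('pics/'+fn,im[...,::-1])
    return im
E
python3 - <<'E'
from h import *
o=manip.get_obs(); print(o)
for n in('top','side'):
    print(n,vision.calibration(n)); snap(n,n+'0.png')
E
```

```text
pics
{'time': 0.0, 'joint_positions': array([-1.19857216e+00,  3.00490221e-01,  1.52156995e+00,  8.22183696e-06,
        1.32071123e+00, -6.66201770e-02]), 'qvel': array([ 0.00050754,  0.00015444,  0.00127763,  0.00019169, -0.0003886 ,
       -0.00014949]), 'joint_torque': array([-2.64741948e-04, -5.43501878e+01, -3.61794734e+01, -4.64632092e-05,
        3.99494078e-03, -5.58708177e-05]), 'position': array([ 233.59623181, -497.6729896 ,  230.7155386 ]), 'tcp_rot': array([-3.51671502e-04,  8.44064943e-01, -5.36240641e-01, -4.72969877e-04]), 'ft_force': array([-0.13834936,  0.04379274,  0.65427954]), 'moment': array([-0.06151606,  0.05087464, -0.01396324]), 'opening': 1.0012417752694436}
top {'camera_matrix': array([[440.85615467,   0.        , 321.05381731],
       [  0.        , 440.85615467, 234.8859225 ],
       [  0.        ,   0.        ,   1.        ]]), 'k1': -0.07864368045399518, 'eye': array([3.32778969e+02, 7.55949972e-01, 1.00151356e+03]), 'attitude': array([-0.6729679 , -0.07009194,  0.07922532,  0.73206876])}
side {'camera_matrix': array([[622.58560849,   0.        , 313.47215248],
       [  0.        , 622.58560849, 224.99713146],
       [  0.        ,   0.        ,   1.        ]]), 'k1': -0.09253747528521679, 'eye': array([ 124.10665511, 1264.76095059,  740.67485874]), 'attitude': array([-0.13003552, -0.07461745,  0.52665651,  0.8367532 ])}
```

View pics/top0.png

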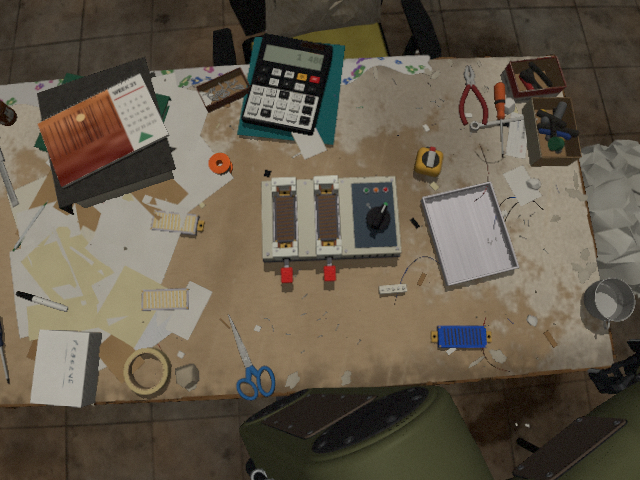

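View pics/side0.png

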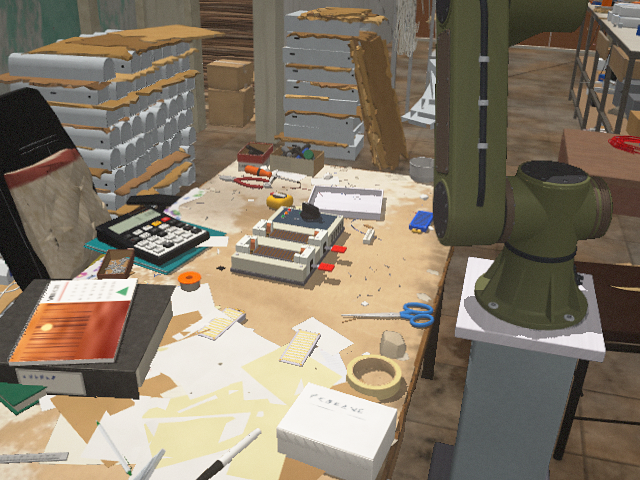

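```bash
cat >> h.py <<'E'
from scipy.spatial.transform import Rotation as R
from scipy.optimize import minimize
def cal(n):
    c=vision.calibration(n); q=c['attitude']
    return c['camera_matrix'],c['k1'],c['eye'],R.from_quat([q[1],q[2],q[3],q[0]]).as_matrix()
CAL={n:cal(n) for n in('top','side')}
def proj(n,P):
    K,k1,e,A=CAL[n]; c=(np.atleast_2d(P)-e)@A
    s=np.c_[c[:,0],-c[:,1]]/-c[:,2:]
    s=s*(1+k1*(s**2).sum(1,keepdims=True))
    return s*K[0,0]+K[:2,2]
def ray(n,uv,z):
    K,k1,e,A=CAL[n]; d=(np.atleast_2d(uv)-K[:2,2])/K[0,0]; s=d.copy()
    for _ in range(20): s=d/(1+k1*(s**2).sum(1,keepdims=True))
    w=np.c_[s[:,0],-s[:,1],-np.ones(len(s))]@A.T
    return e+w*((z-e[2])/w[:,2:])
def place(p,pts):  # p=(x,y,yaw), pts local
    c,s=np.cos(p[2]),np.sin(p[2]); pts=np.atleast_2d(pts).astype(float)
    return np.c_[p[0]+c*pts[:,0]-s*pts[:,1],p[1]+s*pts[:,0]+c*pts[:,1],pts[:,2]]
def box(l,w,z0,z1,cx=0): return np.array([[cx+a*l/2,b*w/2,z] for a in(-1,1) for b in(-1,1) for z in(z0,z1)],float)
PLATE=[box(108,48,0,14),box(14,24,0,6,61),box(14,24,0,6,-61)]
TRAY=[box(210,170,0,20)]
def mask(n,p,boxes,S=4):
    m=np.zeros((480*S//2*2//1,640*S),np.uint8) if False else np.zeros((480,640),np.uint8)
    for b in boxes:
        h=cv2.convexHull(np.round(proj(n,place(p,b))*16).astype(np.int32))
        cv2.fillConvexPoly(m,h,255,cv2.LINE_AA,4)
    return m/255.
def fit(regs,p0,boxes):
    def cost(p):
        return sum(np.abs(mask(n,p,boxes)-r).sum()/r.sum() for n,r in regs.items())
    best=None
    for dy in (0,) :
        sx=np.array([p0]+[np.array(p0)+d for d in ([8,0,0],[0,8,0],[0,0,.15])],float)
        r=minimize(cost,p0,method='Nelder-Mead',options=dict(initial_simplex=sx,xatol=.05,fatol=1e-4,maxiter=400))
        r=minimize(cost,r.x,method='Nelder-Mead',options=dict(initial_simplex=r.x+np.array([[0,0,0],[4,0,0],[0,4,0],[0,0,.05]]),maxiter=400))
    return r.x,r.fun
def sil(n,name,pmin=.3): return [d for d in models.silhouettes(n,name) if d['p']>pmin]
E
python3 - <<'E'
from h import *
t=snap('top');s=snap('side')
for n in('top','side'):
    for nm in ('stand','new1','tested1','cooling_tray','selector','ejector0'):
        for d in sil(n,nm,.2): print(n,nm,round(d['p'],2),np.round(d['extent'],1),d['region'].sum())
print(ray('top',[[175,223],[165,299],[470,233],[378,219],[285,217],[328,214],[287,279],[330,272]],14).round())
c=t[165:290,245:415]; c=cv2.resize(c,None,fx=4.6,fy=4.6,interpolation=cv2.INTER_CUBIC)
cv2.imwrite('pics/stand.png',c[...,::-1])
E
```

```text
top stand 0.9 [330.7 230.3 137.6 109.4] 9333
top new1 0.63 [166.4 299.2  50.1  21.9] 986
top new1 0.58 [177.  221.9  59.8  22.5] 989
top tested1 0.89 [286.3 219.2  23.   56.7] 1126
top tested1 0.8 [462.1 335.1  60.9  23.8] 1280
top tested1 0.64 [328.3 217.8  23.8  56.7] 1123
top cooling_tray 0.76 [471.8 235.   96.5 106.3] 6892
top selector 0.65 [378.3 218.2  25.2  26.7] 455
top ejector0 0.78 [327.9 269.8  10.4  22.1] 214
top ejector0 0.56 [287.9 272.6   8.9  19.5] 210
side stand 0.87 [288.3 245.1 118.4  77.5] 5506
side new1 0.91 [224.1 323.2  43.9  34.1] 749
side new1 0.83 [299.4 346.   44.2  36.7] 926
side new1 0.66 [344.  204.1  80.4  35.1] 1951
side tested1 0.8 [287.7 236.4  44.4  14.3] 375
side tested1 0.61 [419.2 224.4  27.2  22.4] 375
side tested1 0.6 [273.2 253.7  42.7  18.4] 462
side cooling_tray 0.73 [346.1 203.6  80.1  36.3] 2053
side selector 0.68 [310.1 212.2  18.9  16.4] 250
side ejector0 0.57 [311.3 211.4  16.   14.2] 244
side ejector0 0.45 [337.8 248.8  12.4  10.5] 65
side ejector0 0.45 [346.8 204.3  75.1  33.7] 2009
[[ 601.  314.   14.]
 [ 427.  340.   14.]
 [ 520. -366.   14.]
 [ 571. -156.   14.]
 [ 593.   58.   14.]
 [ 592.  -41.   14.]
 [ 450.   64.   14.]
 [ 457.  -34.   14.]]
```

View pics/stand.png

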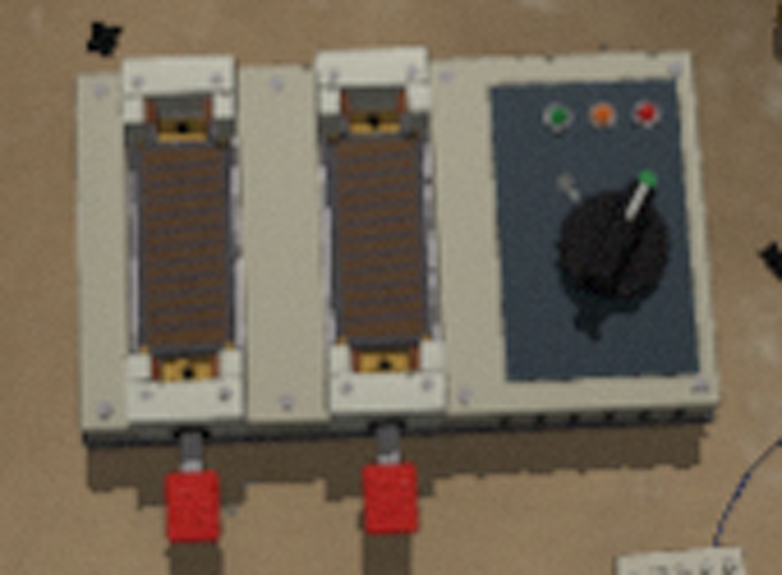

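```bash
python3 - <<'E'
from h import *
f=lambda L:np.array(L,float)/4.6+np.array([245,165])-0.5+0.5/4.6
D=ray('top',f([[78,77],[690,52],[717,403],[85,432]]),46); print('deck',D.round(1))
for i in range(4):
    d=D[(i+1)%4]-D[i]; print(np.linalg.norm(d).round(1),np.degrees(np.arctan2(d[1],d[0])).round(2))
print('mica',ray('top',f([[140,143],[228,145],[228,345],[138,347],[334,139],[418,137],[425,340],[335,343]]),46).round(1))
print('paddle',ray('top',f([[166,476],[216,472],[218,538],[168,541],[364,467],[414,463],[417,529],[366,533]]),35).round(1))
print('grip ptr',ray('top',f([[647,180],[566,180],[640,195],[612,250]]),[80]).round(1))
t=snap('top');s=snap('side')
T={n:sil(n,'new1') for n in('top','side')}
near=lambda n,nm,uv:min(sil(n,nm),key=lambda d:np.hypot(d['extent'][0]-uv[0],d['extent'][1]-uv[1]))['region'].astype(float)
for nm,a,b,p0,bx in (('new1',(166,299),(299,346),(427,340,-1.6),PLATE),('new1',(177,222),(224,323),(601,314,-1.5),PLATE),('cooling_tray',(472,235),(346,204),(520,-366,.1),TRAY)):
    A=near('top',nm,a);B=near('side',nm,b)
    for r in ({'top':A},{'side':B},{'top':A,'side':B}):
        x,c=fit(r,p0,bx); print(nm,list(r),x.round(3),round(c,3))
E
```

```text
deck [[ 673.1  104.3   46. ]
 [ 661.  -200.2   46. ]
 [ 483.7 -191.7   46. ]
 [ 495.1  110.8   46. ]]
304.7 -92.28
177.5 177.27
302.7 87.85
178.2 -2.1
mica [[636.4  75.7  46. ]
 [631.7  32.6  46. ]
 [531.6  39.7  46. ]
 [534.3  83.   46. ]
 [630.4 -19.6  46. ]
 [628.  -60.9  46. ]
 [526.2 -54.9  46. ]
 [528.3 -11.6  46. ]]
paddle [[472.4  74.5  35. ]
 [472.3  50.4  35. ]
 [440.6  51.7  35. ]
 [441.1  75.6  35. ]
 [468.8 -20.6  35. ]
 [468.7 -44.7  35. ]
 [436.9 -43.3  35. ]
 [437.1 -18.8  35. ]]
grip ptr [[ 587.5 -164.8   80. ]
 [ 590.6 -126.5   80. ]
 [ 580.4 -160.6   80. ]
 [ 554.9 -144.4   80. ]]
new1 ['top'] [426.755 343.519  -1.631] 0.263
new1 ['side'] [430.348 329.36   -1.532] 0.36
new1 ['top', 'side'] [426.962 339.685  -1.592] 0.66
new1 ['top'] [605.318 315.842  -1.776] 0.239
new1 ['side'] [605.497 304.687  -1.672] 0.604
new1 ['top', 'side'] [604.125 313.05   -1.726] 0.894
cooling_tray ['top'] [ 5.21889e+02 -3.64672e+02  1.59000e-01] 0.019
cooling_tray ['side'] [ 5.22672e+02 -3.67987e+02  1.77000e-01] 0.229
cooling_tray ['top', 'side'] [ 5.22009e+02 -3.65141e+02  1.59000e-01] 0.254
```

```bash
python3 - <<'E'
from h import *
t=cv2.imread('pics/top0.png')
def ov(c,u,v,poses,w=75,h=55,f=5):
    a=cv2.resize(t[v-h//2:v+h//2,u-w//2:u+w//2],None,fx=f,fy=f,interpolation=cv2.INTER_CUBIC)
    o=np.array([u-w//2,v-h//2])
    for p in poses:
        for z in (14,):
            q=(proj('top',place(p,[[54,24,z],[54,-24,z],[-54,-24,z],[-54,24,z]]))-o+.5)*f
            cv2.polylines(a,[q.round().astype(np.int32)],True,(0,0,255),1)
    return a
im=np.hstack([ov(t,177,222,[(605.3,315.8,-1.776)]),ov(t,166,299,[(426.8,343.5,-1.631)])])
cv2.imwrite('pics/new.png',im); print(im.shape)
print(ray('top',np.array([613,248])/4.6+[244.6,164.6],60))
S=np.array([580.8,10.5,-2.4*np.pi/180])
for z,uv in ((48,[647,180]),(48,[566,180])): print(ray('top',np.array(uv)/4.6+[244.6,164.6],z))
E
```

```text
(270, 740, 3)
[[ 560.65597248 -148.12604357   60.        ]]
[[ 596.32520315 -170.53777201   48.        ]]
[[ 599.57789604 -130.9022723    48.        ]]
```

View pics/new.png

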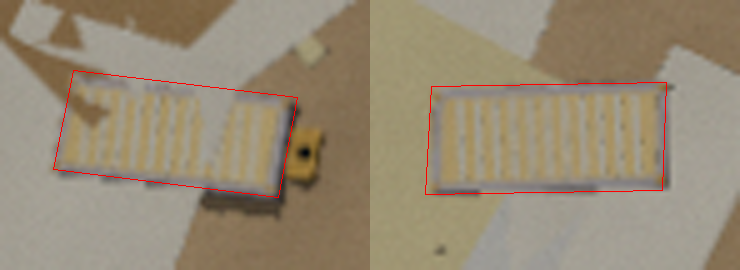

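```bash
python3 - <<'E'
from h import *
t=cv2.imread('pics/side0.png');u=cv2.imread('pics/top0.png')
a=cv2.resize(t[295:375,190:340],None,fx=5,fy=5,interpolation=cv2.INTER_CUBIC)
cv2.imwrite('pics/new2.png',a)
E
```

```text
(no output)
```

View pics/new2.png

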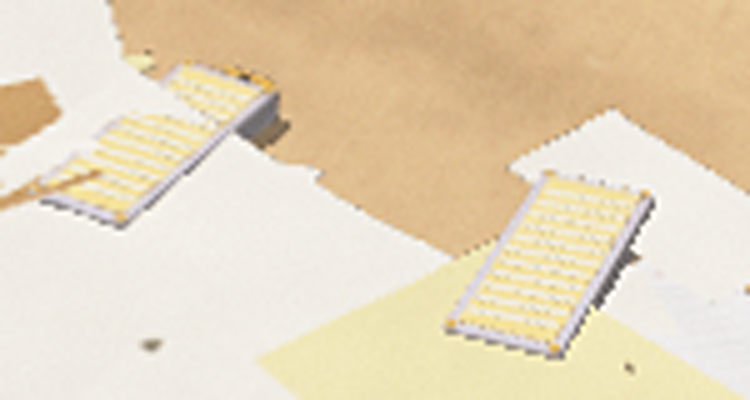

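```bash
python3 - <<'E'
from h import *
snap('top');snap('side')
near=lambda n,nm,uv:min(sil(n,nm),key=lambda d:np.hypot(d['extent'][0]-uv[0],d['extent'][1]-uv[1]))['region'].astype(float)
cyl=np.array([[27*np.cos(a),27*np.sin(a),z] for a in np.arange(0,6.28,.2) for z in(48,60.5)])
A=near('top','selector',(378,218));B=near('side','selector',(310,212))
KN=[cyl,box(54,14,60.5,84.5)]
for r in ({'top':A},{'side':B},{'top':A,'side':B}):
    x,c=fit(r,(562,-149,-.565),KN); print('knob',list(r),x.round(3),round(c,3))
# stand from whole silhouette: deck box asym + brackets
def stand(yl):
    L=[np.array([[sx*90,y,z] for sx in(-1,1) for y in(yl,yl-308) for z in(0,46)],float)]
    for by in(47.5,-47.5):
        for sx in(-1,1): L.append(np.array([[sx*x,by+dy,z] for x in(57,71) for dy in(-27,27) for z in(46,64)],float))
    return L
A=near('top','stand',(331,230));B=near('side','stand',(288,245))
for r in ({'top':A},{'side':B},{'top':A,'side':B}):
    for yl in(95,98,101):
        x,c=fit(r,(581,10.5,-.042),stand(yl)); print('stand',yl,list(r),x.round(3),round(c,3))
E
```

```text
knob ['top'] [ 5.65507e+02 -1.48557e+02 -5.37000e-01] 0.162
knob ['side'] [ 570.733 -170.945   -0.719] 0.277
knob ['top', 'side'] [ 563.659 -150.145   -0.63 ] 0.6
stand 95 ['top'] [ 5.82305e+02  1.49450e+01 -4.80000e-02] 0.325
stand 98 ['top'] [ 5.82251e+02  1.22710e+01 -5.20000e-02] 0.324
stand 101 ['top'] [ 5.82419e+02  8.36700e+00 -5.40000e-02] 0.325
stand 95 ['side'] [ 5.8623e+02  2.9990e+00 -4.4000e-02] 0.276
stand 98 ['side'] [ 5.8611e+02  4.2000e-02 -4.3000e-02] 0.276
stand 101 ['side'] [ 5.86016e+02 -2.82500e+00 -4.50000e-02] 0.276
stand 95 ['top', 'side'] [ 5.83458e+02  1.28300e+01 -5.50000e-02] 0.636
stand 98 ['top', 'side'] [ 5.82968e+02  9.41900e+00 -5.00000e-02] 0.636
stand 101 ['top', 'side'] [ 5.82989e+02  6.69600e+00 -5.10000e-02] 0.636
```

```bash
cat >> h.py <<'E'
def pose():
    o=manip.get_obs(); q=o['tcp_rot']; return np.array(o['position']),R.from_quat([q[1],q[2],q[3],q[0]])
def down(psi): # psi deg: yaw of tool x
    a=np.radians(psi)/2; return R.from_quat([np.cos(a),np.sin(a),0,0])
def legs(*way):
    """way: (x,y,z,psi); prints rows for each leg assuming ideal tracking"""
    p,r=pose()
    for i,w in enumerate(way):
        t=np.array(w[:3],float); g=down(w[3]); d=(r.inv()*g).as_rotvec(degrees=True)
        n=max(1,int(np.ceil(max(np.linalg.norm(t-p)/45,np.linalg.norm(d)/8))))
        rows=[]
        for k in range(n):
            r0=r*R.from_rotvec(d*k/n,degrees=True)
            rows.append([[float(v) for v in r0.inv().apply((t-p)/n).round(1)],[float(v) for v in (d/n).round(2)]])
        print('leg',i,n); print(str(rows).replace(' ',''))
        p,r=t,g
def st(msg=''):
    o=manip.get_obs();p,r=pose(); x=r.as_matrix()
    print(msg,'t',round(o['time'],2),'p',p.round(1),'psi',np.degrees(np.arctan2(x[1,0],x[0,0])).round(1),'tilt',np.degrees(np.arccos(-x[2,2])).round(2),'F',np.round(o['ft_force'],1),'op',round(o['opening']*85.4,1))
E
python3 - <<'E'
from h import *
st(); legs((563,-149,150,-122.5))
E
```

```text
t 1.6 p [ 233.7 -497.9  231.3] psi -64.9 tilt 0.0 F [ 0.1  0.4 -0.6] op 85.7
leg 0 11
[[[-16.0,-40.6,7.4],[-0.0,0.0,5.24]],[[-19.6,-38.9,7.4],[-0.0,0.0,5.24]],[[-23.1,-37.0,7.4],[-0.0,0.0,5.24]],[[-26.4,-34.7,7.4],[-0.0,0.0,5.24]],[[-29.5,-32.2,7.4],[-0.0,0.0,5.24]],[[-32.3,-29.3,7.4],[-0.0,0.0,5.24]],[[-34.8,-26.3,7.4],[-0.0,0.0,5.24]],[[-37.1,-23.0,7.4],[-0.0,0.0,5.24]],[[-39.0,-19.5,7.4],[-0.0,0.0,5.24]],[[-40.6,-15.9,7.4],[-0.0,0.0,5.24]],[[-41.9,-12.1,7.4],[-0.0,0.0,5.24]]]
```

>>> move_arm([
  [[-16, -40.6, 7.4], [0, 0, 5.24]],
  [[-19.6, -38.9, 7.4], [0, 0, 5.24]],
  [[-23.1, -37, 7.4], [0, 0, 5.24]],
  [[-26.4, -34.7, 7.4], [0, 0, 5.24]],
  [[-29.5, -32.2, 7.4], [0, 0, 5.24]],
  [[-32.3, -29.3, 7.4], [0, 0, 5.24]],
  [[-34.8, -26.3, 7.4], [0, 0, 5.24]],
  [[-37.1, -23, 7.4], [0, 0, 5.24]],
  [[-39, -19.5, 7.4], [0, 0, 5.24]],
  [[-40.6, -15.9, 7.4], [0, 0, 5.24]],
], gripper=42)

```text
time: 2.6
position: [546.2, -177.1, 155.9]
tcp_rot: [0.0, -0.502, 0.865, -0.002]
ft_force: [-0.2, -1.3, 0.3]
opening: 0.49
```

>>> move_arm([
  [[-41.9, -12.1, 7.4], [0, 0, 5.24]],
  [[0, 0, 0], [0, 0, 0]],
])

```text
time: 2.8
position: [580.7, -141.5, 146.9]
tcp_rot: [0.0, -0.46, 0.888, -0.002]
ft_force: [0.8, -0.2, 0.4]
opening: 0.489
```

```bash
python3 - <<'E'
from h import *
st(); legs((563,-149,90,-122.5))
E
```

```text
t 2.8 p [ 580.7 -141.5  146.9] psi -125.2 tilt 0.22 F [ 0.8 -0.2  0.4] op 41.8
leg 0 2
[[[8.1,5.2,28.4],[-0.1,-0.04,-1.33]],[[8.0,5.3,28.4],[-0.1,-0.04,-1.33]]]
```

>>> move_arm([
  [[8.1, 5.2, 28], [-0.1, 0, -1.33]],
  [[8, 5.3, 20], [-0.1, 0, -1.3]],
  [[0, 0, 0], [0, 0, 0]],
  [[0, 0, 0], [0, 0, 0]],
])

```text
time: 3.2
position: [563.4, -148.5, 98.3]
tcp_rot: [-0.0, -0.483, 0.876, -0.001]
ft_force: [0.2, 0.8, -0.3]
opening: 0.492
```

```bash
python3 - <<'E'
from h import *
st(); legs((563,-149,63,-122.5))
t=snap('top');s=snap('side')
a=cv2.resize(t[150:290,300:460],None,fx=3.2,fy=3.2,interpolation=cv2.INTER_CUBIC);b=cv2.resize(s[160:270,255:365],None,fx=4.07,fy=4.07,interpolation=cv2.INTER_CUBIC)
a=a[:448];b=b[:448]; h=min(len(a),len(b))
im=np.hstack([a[:h,:],b[:h,:280]]); cv2.imwrite('pics/k1.png',im[...,::-1])
E
```

```text
t 3.2 p [ 563.4 -148.5   98.3] psi -122.3 tilt 0.1 F [ 0.2  0.8 -0.3] op 42.0
leg 0 1
[[[0.5,0.1,35.3],[-0.06,-0.07,0.24]]]
```

View pics/k1.png

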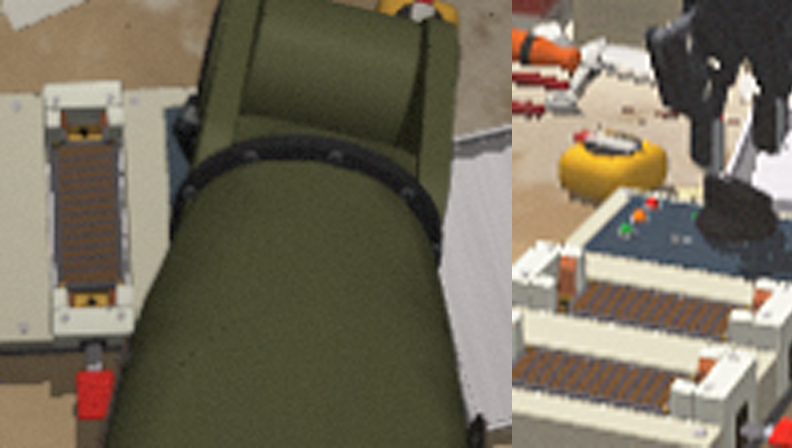

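>>> move_arm([
  [[0, 0, 18], [0, 0, 0]],
  [[0, 0, 12], [0, 0, 0]],
  [[0, 0, 3], [0, 0, 0]],
  [[0, 0, 0], [0, 0, 0]],
])

```text
time: 3.7
position: [565.9, -149.3, 68.3]
tcp_rot: [0.002, -0.482, 0.876, -0.003]
ft_force: [-0.5, -0.4, 0.6]
opening: 0.487
```

>>> move_arm([
  [[0, 0, 0], [0, 0, 0]],
  [[0, 0, 0], [0, 0, 0]],
  [[0, 0, 0], [0, 0, 0]],
  [[0, 0, 0], [0, 0, 0]],
  [[0, 0, 0], [0, 0, 0]],
], gripper=4, force=50)

```text
time: 4.2
position: [566.1, -149.9, 69.8]
tcp_rot: [0.002, -0.482, 0.876, -0.004]
ft_force: [-0.1, -0.6, -3.0]
opening: 0.148
```

```bash
python3 - <<'E'
from h import *
st()
E
```

```text
t 4.2 p [ 566.1 -149.9   69.8] psi -122.3 tilt 0.5 F [-0.1 -0.6 -3. ] op 12.6
```

>>> move_arm([
  [[0, 0, 3], [0, 0, 0]],
  [[0, 0, 3], [0, 0, 0]],
  [[0, 0, 3], [0, 0, 0]],
  [[0, 0, 2], [0, 0, 0]],
])

```text
time: 4.6
position: [566.6, -150.1, 62.3]
tcp_rot: [0.003, -0.482, 0.876, -0.004]
ft_force: [-17.1, 4.7, 35.4]
opening: 0.149
```

```bash
python3 - <<'E'
from h import *
st()
E
```

```text
t 4.6 p [ 566.6 -150.1   62.3] psi -122.3 tilt 0.59 F [-17.1   4.7  35.4] op 12.7
```

>>> move_arm([
  [[0, 2, -0.5], [0, 0, 0]],
  [[0, 0, 0], [0, 0, -5]],
  [[0, 0, 0], [0, 0, -6]],
  [[0, 0, 0], [0, 0, -6]],
])

```text
time: 5.0
position: [566.2, -149.2, 65.4]
tcp_rot: [0.003, -0.61, 0.793, -0.007]
ft_force: [3.0, 1.3, -8.0]
opening: 0.151
```

```bash
python3 - <<'E'
from h import *
st(); print(manip.get_obs()['moment'])
E
```

```text
t 5.0 p [ 566.2 -149.2   65.4] psi -104.9 tilt 0.85 F [ 3.   1.3 -8. ] op 12.9
[ 0.26868491 -0.41267663 -0.17128319]
```

>>> move_arm([
  [[0, 0, 2], [0, 0, -5]],
  [[0, 0, 1], [0, 0, -6]],
  [[0, 0, 0.5], [0, 0, -6]],
  [[0, 0, 0.5], [0, 0, -6]],
  [[0, 0, 0.5], [0, 0, -6]],
  [[0, 0, 0.5], [0, 0, -4]],
  [[0, 0, 0.5], [0, 0, -2]],
])

```text
time: 5.7
position: [566.3, -147.5, 63.6]
tcp_rot: [-0.002, 0.828, -0.561, 0.006]
ft_force: [-6.3, -0.1, 8.4]
opening: 0.151
```

```bash
python3 - <<'E'
from h import *
st(); print(manip.get_obs()['moment'])
E
```

```text
t 5.7 p [ 566.3 -147.5   63.6] psi -68.2 tilt 0.78 F [-6.3 -0.1  8.4] op 12.9
[ 0.27727585  1.17323609 -0.08244026]
```

Turned 54°; about 6–8° to go.

>>> move_arm([
  [[0, 0, 1], [0, 0, -4]],
  [[0, 0, 0.8], [0, 0, -4]],
  [[0, 0, 0.5], [0, 0, -3]],
  [[0, 0, 0], [0, 0, 0]],
])

```text
time: 6.1
position: [566.1, -147.2, 63.7]
tcp_rot: [-0.002, 0.879, -0.476, 0.006]
ft_force: [-5.8, 0.1, 8.9]
opening: 0.151
```

```bash
python3 - <<'E'
from h import *
st(); print(manip.get_obs()['moment'])
E
```

```text
t 6.1 p [ 566.1 -147.2   63.7] psi -56.9 tilt 0.74 F [-5.8  0.1  8.9] op 12.9
[ 0.13683468  1.19314004 -1.12139582]
```

>>> move_arm([
  [[0, 0, -3], [0, 0, 2]],
  [[0, 0, -3], [0, 0, 1]],
  [[0, 0, -1], [0, 0, 0]],
])

```text
time: 6.4
position: [565.6, -147.1, 70.0]
tcp_rot: [-0.003, 0.865, -0.501, 0.006]
ft_force: [8.1, -4.5, -22.2]
opening: 0.143
```

>>> move_arm([
  [[0, 0, 0], [0, 0, 0]],
  [[0, 0, 0], [0, 0, 0]],
  [[0, 0, -10], [0, 0, 0]],
  [[0, 0, -35], [0, 0, 0]],
  [[0, 0, -35], [0, 0, 0]],
  [[0, 0, 0], [0, 0, 0]],
], gripper=40)

```text
time: 7.0
position: [565.1, -146.6, 154.5]
tcp_rot: [-0.003, 0.866, -0.5, 0.006]
ft_force: [-0.2, 0.8, 0.1]
opening: 0.465
```

```bash
python3 - <<'E'
from h import *
st(); legs((458,63,150,-92.4),(458,63,60,-92.4))
E
```

```text
t 7.0 p [ 565.1 -146.6  154.5] psi -60.0 tilt 0.76 F [-0.2  0.8  0.1] op 39.7
leg 0 6
[[[-39.2,-2.0,0.5],[-0.12,-0.04,5.4]],[[-39.2,1.7,0.5],[-0.12,-0.04,5.4]],[[-38.9,5.4,0.5],[-0.12,-0.04,5.4]],[[-38.2,9.0,0.6],[-0.12,-0.04,5.4]],[[-37.2,12.6,0.6],[-0.12,-0.04,5.4]],[[-35.8,16.0,0.7],[-0.12,-0.04,5.4]]]
leg 1 2
[[[0.0,0.0,45.0],[0.0,0.0,0.0]],[[0.0,0.0,45.0],[0.0,0.0,0.0]]]
```

>>> move_arm([
  [[-39.2, -2, 0.5], [0, 0, 5.4]],
  [[-39.2, 1.7, 0.5], [0, 0, 5.4]],
  [[-38.9, 5.4, 5], [0, 0, 5.4]],
  [[-38.2, 9, 10], [0, 0, 5.4]],
  [[-33, 12.6, 15], [-0.3, 0, 5.4]],
  [[-12, 12, 15], [-0.3, 0, 4]],
  [[0, 3, 10], [0, 0, 0]],
  [[0, 0, 0], [0, 0, 0]],
], gripper=0)

```text
time: 7.8
position: [459.9, 41.8, 99.2]
tcp_rot: [0.003, -0.694, 0.72, -0.005]
ft_force: [-0.1, 0.2, -0.0]
opening: -0.005
```

```bash
python3 - <<'E'
from h import *
st(); legs((457,63,42,-92.4))
E
```

```text
t 7.8 p [459.9  41.8  99.2] psi -92.1 tilt 0.74 F [-0.1  0.2 -0. ] op -0.4
leg 0 2
[[[-10.6,2.2,28.6],[-0.36,-0.07,0.16]],[[-10.6,2.1,28.6],[-0.36,-0.07,0.16]]]
```

>>> move_arm([
  [[-12, 2.5, 20], [-0.36, 0, 0]],
  [[-9, 0.5, 20], [-0.36, 0, 0]],
  [[0, 0, 8], [0, 0, 0]],
  [[0, 0, 3], [0, 0, 0]],
])

```text
time: 8.2
position: [462.2, 60.5, 49.6]
tcp_rot: [0.001, -0.696, 0.718, -0.003]
ft_force: [1.5, 0.5, 0.6]
opening: -0.001
```

```bash
python3 - <<'E'
from h import *
st(); legs((457,63,35,-92.4))
E
```

```text
t 8.2 p [462.2  60.5  49.6] psi -91.9 tilt 0.36 F [1.5 0.5 0.6] op -0.1
leg 0 1
[[[-2.3,5.3,14.6],[-0.34,-0.14,0.55]]]
```

>>> move_arm([
  [[-2, 5, 6], [-0.3, 0, 0]],
  [[0, 0, 6], [0, 0, 0]],
  [[0, 1, 5], [0, 0, 0]],
  [[0, 0, 5], [0, 0, 0]],
  [[0, 0, 4], [0, 0, 0]],
  [[0, 0, 2], [0, 0, 0]],
])

```text
time: 8.8
position: [459.5, 61.3, 23.4]
tcp_rot: [0.003, -0.695, 0.719, -0.004]
ft_force: [-1.5, 1.4, 6.6]
opening: 0.002
```

```bash
python3 - <<'E'
from h import *
st()
E
```

```text
t 8.8 p [459.5  61.3  23.4] psi -91.9 tilt 0.53 F [-1.5  1.4  6.6] op 0.2
```

>>> move_arm([
  [[0, 0, 3], [0, 0, 0]],
  [[0, 0, 3], [0, 0, 0]],
  [[0, 0, 2], [0, 0, 0]],
])

```text
time: 9.1
position: [460.5, 61.4, 20.5]
tcp_rot: [0.004, -0.695, 0.719, -0.004]
ft_force: [-25.1, -1.1, 52.3]
opening: -0.001
```

```bash
python3 - <<'E'
from h import *
st(); legs((454,-32,18,-92.4))
E
```

```text
t 9.1 p [460.5  61.4  20.5] psi -91.9 tilt 0.64 F [-25.1  -1.1  52.3] op -0.1
leg 0 3
[[[31.2,1.2,0.8],[-0.21,-0.02,0.18]],[[31.2,1.1,0.8],[-0.21,-0.02,0.18]],[[31.2,1.0,0.8],[-0.21,-0.02,0.18]]]
```

>>> move_arm([
  [[0, 0, -20], [0, 0, 0]],
  [[5, 1, -25], [-0.2, 0, 0]],
  [[35, 1.5, -5], [-0.2, 0, 0]],
  [[35, 1.5, 0], [-0.2, 0, 0.2]],
  [[12, 1, 0], [-0.2, 0, 0.2]],
  [[0, 0, 0], [0, 0, 0]],
])

```text
time: 9.7
position: [452.5, -28.2, 74.3]
tcp_rot: [-0.0, -0.694, 0.72, -0.001]
ft_force: [0.9, -0.4, 0.0]
opening: -0.002
```

```bash
python3 - <<'E'
from h import *
st(); legs((454,-32,40,-92.4))
E
```

```text
t 9.7 p [452.5 -28.2  74.3] psi -92.2 tilt 0.1 F [ 0.9 -0.4  0. ] op -0.1
leg 0 1
[[[3.7,-1.6,34.3],[-0.05,-0.08,0.24]]]
```

>>> move_arm([
  [[3, 0, 20], [0, 0, 0]],
  [[1, 0, 14], [0, 0, 0]],
  [[0, 0, 6], [0, 0, 0]],
  [[0, 0, 5], [0, 0, 0]],
  [[0, 0, 5], [0, 0, 0]],
  [[0, 0, 5], [0, 0, 0]],
  [[0, 0, 4], [0, 0, 0]],
])

```text
time: 10.4
position: [456.1, -30.0, 19.4]
tcp_rot: [0.001, -0.695, 0.719, -0.004]
ft_force: [-50.8, -6.1, 115.4]
opening: 0.002
```

```bash
python3 - <<'E'
from h import *
st()
E
```

```text
t 10.4 p [456.1 -30.   19.4] psi -92.0 tilt 0.52 F [-50.8  -6.1 115.4] op 0.2
```

>>> move_arm([
  [[0, 0, -12], [0, 0, 0]],
  [[0, 0, -40], [0, 0, 0]],
  [[0, 0, -40], [0, 0, 0]],
  [[0, 50, -30], [0, 0, 0]],
  [[0, 50, 0], [0, 0, 0]],
  [[0, 20, 0], [0, 0, 0]],
  [[0, 0, 0], [0, 0, 0]],
], gripper=64)

```text
time: 11.1
position: [340.7, -21.7, 142.9]
tcp_rot: [0.003, -0.696, 0.718, -0.006]
ft_force: [0.5, -0.4, 0.7]
opening: 0.749
```

```bash
python3 - <<'E'
from h import *
st(); t=snap('top'); s=snap('side')
a=cv2.resize(t[165:290,245:415],None,fx=2.9,fy=2.9,interpolation=cv2.INTER_CUBIC)
b=cv2.resize(s[195:285,225:345],None,fx=4.03,fy=4.03,interpolation=cv2.INTER_CUBIC)[:362]
a=a[:len(b)]
cv2.imwrite('pics/k2.png',np.hstack([a,b[:,:300]])[...,::-1])
E
```

```text
t 11.1 p [340.7 -21.7 142.9] psi -91.7 tilt 0.78 F [ 0.5 -0.4  0.7] op 64.0
```

View pics/k2.png

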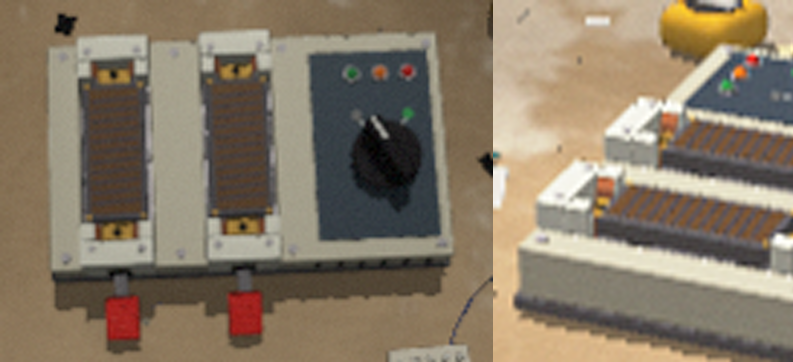

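```bash
python3 - <<'E'
from h import *
UP=[b+[0,0,45] for b in PLATE]
for d in sil('top','tested1'):
    u=d['extent'][0]
    if u<345: print(fit({'top':d['region'].astype(float)},(583,58,-.042) if u<305 else (579.5,-37,-.042),UP))
legs((582,58,143,-92.4),(582,58,75,-92.4))
E
```

```text
(array([ 5.83928498e+02,  5.65414292e+01, -4.35482898e-02]), np.float64(0.10219654330826318))
(array([ 5.80715944e+02, -3.83372795e+01, -5.26004414e-02]), np.float64(0.10094790677528445))
(array([ 1.41875309e+03, -2.85802469e+02, -1.37718519e+00]), np.float64(1.0))
leg 0 6
[[[-14.5,-39.4,0.3],[-0.12,-0.05,0.11]],[[-14.6,-39.4,0.3],[-0.12,-0.05,0.11]],[[-14.7,-39.4,0.2],[-0.12,-0.05,0.11]],[[-14.8,-39.4,0.1],[-0.12,-0.05,0.11]],[[-14.9,-39.3,0.1],[-0.12,-0.05,0.11]],[[-14.9,-39.3,0.0],[-0.12,-0.05,0.11]]]
leg 1 2
[[[0.0,0.0,34.0],[0.0,0.0,0.0]],[[0.0,0.0,34.0],[0.0,0.0,0.0]]]
```

>>> move_arm([
  [[-14.5, -39.4, 0.3], [-0.12, -0.05, 0.11]],
  [[-14.6, -39.4, 0.3], [-0.12, -0.05, 0.11]],
  [[-14.7, -39.4, 5], [-0.12, -0.05, 0.11]],
  [[-14.8, -39.4, 10], [-0.12, -0.05, 0.11]],
  [[-13, -38, 15], [-0.12, 0, 0]],
  [[-5, -20, 15], [0, 0, 0]],
  [[0, 0, 5], [0, 0, 0]],
  [[0, 0, 0], [0, 0, 0]],
])

```text
time: 12.05
position: [574.9, 52.9, 84.7]
tcp_rot: [-0.001, -0.694, 0.72, 0.0]
ft_force: [-0.3, -0.4, 1.0]
opening: 0.746
```

```bash
python3 - <<'E'
from h import *
st();legs((582.5,57,75,-92.4),(582.5,57,50,-92.4))
E
```

```text
t 12.05 p [574.9  52.9  84.7] psi -92.1 tilt 0.17 F [-0.3 -0.4  1. ] op 63.7
leg 0 1
[[[-4.4,-7.4,9.7],[0.15,-0.09,0.28]]]
leg 1 1
[[[0.0,0.0,25.0],[0.0,0.0,0.0]]]
```

>>> move_arm([
  [[-4.4, -7.4, 8], [0.1, 0, 0.2]],
  [[0, 0, 10], [0, 0, 0]],
  [[0, 1, 8], [0, 0, 0]],
  [[0, 0, 4], [0, 0, 0]],
  [[0, 0, 1], [0, 0, 0]],
])

```text
time: 12.55
position: [581.1, 56.9, 52.2]
tcp_rot: [-0.001, -0.692, 0.722, -0.001]
ft_force: [0.8, -0.1, 0.4]
opening: 0.75
```

```bash
python3 - <<'E'
from h import *
st()
E
```

```text
t 12.55 p [581.1  56.9  52.2] psi -92.4 tilt 0.09 F [ 0.8 -0.1  0.4] op 64.1
```

>>> move_arm([
  [[0, 0, 2.5], [0, 0, 0]],
  [[0, 0, 0], [0, 0, 0]],
  [[0, 0, 0], [0, 0, 0]],
  [[0, 0, 0], [0, 0, 0]],
  [[0, 0, 0], [0, 0, 0]],
], gripper=35, force=70)

```text
time: 13.05
position: [581.1, 57.6, 49.9]
tcp_rot: [0.0, -0.692, 0.722, -0.0]
ft_force: [2.3, 2.1, -3.8]
opening: 0.534
```

>>> move_arm([
  [[0, 0, -4], [0, 0, 0]],
  [[0, 0, -8], [0, 0, 0]],
  [[0, 0, -15], [0, 0, 0]],
  [[0, 0, -30], [0, 0, 0]],
  [[0, 0, -40], [0, 0, 0]],
  [[0, 0, -10], [0, 0, 0]],
  [[0, 0, 0], [0, 0, 0]],
])

```text
time: 13.75
position: [581.0, 56.3, 166.7]
tcp_rot: [0.0, -0.692, 0.722, -0.002]
ft_force: [0.9, -1.1, -1.5]
opening: 0.534
```

```bash
python3 - <<'E'
from h import *
st(); t=snap('top'); s=snap('side')
for n in('top','side'):
  for d in sil(n,'tested1'): print(n,round(d['p'],2),d['extent'].round(1) if hasattr(d['extent'],'round') else d['extent'])
reg=max(sil('top','cooling_tray'),key=lambda d:d['p'])['region'].astype(float)
print('tray',fit({'top':reg},(522,-365,.159),TRAY))
a=cv2.resize(s[150:290,200:380],None,fx=3,fy=3,interpolation=cv2.INTER_CUBIC)
cv2.imwrite('pics/g1.png',a[...,::-1])
E
```

```text
t 13.75 p [581.   56.3 166.7] psi -92.4 tilt 0.22 F [ 0.9 -1.1 -1.5] op 45.6
top 0.83 [462.4, 338.1, 60.5, 23.0]
top 0.74 [326.0, 216.4, 25.2, 58.1]
side 0.79 [275.5, 206.2, 56.4, 21.3]
side 0.74 [420.8, 222.9, 25.2, 20.0]
side 0.67 [291.1, 232.3, 47.6, 16.6]
tray (array([ 5.22112999e+02, -3.64907415e+02,  1.56328308e-01]), np.float64(0.02120359549264886))
```

View pics/g1.png

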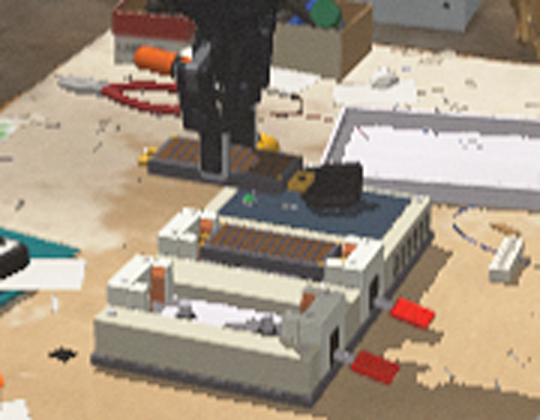

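```bash
python3 - <<'E'
from h import *
legs((567,-345,150,5),(566.6,-357.9,60,9))
E
```

```text
leg 0 13
[[[30.9,-0.3,1.1],[0.02,0.0,-7.49]],[[30.7,3.7,1.1],[0.02,0.0,-7.49]],[[29.9,7.7,1.1],[0.02,0.0,-7.49]],[[28.7,11.5,1.1],[0.02,0.0,-7.49]],[[26.9,15.2,1.1],[0.02,0.0,-7.49]],[[24.7,18.6,1.1],[0.02,0.0,-7.49]],[[22.1,21.6,1.0],[0.02,0.0,-7.49]],[[19.1,24.3,1.0],[0.02,0.0,-7.49]],[[15.7,26.6,1.0],[0.02,0.0,-7.49]],[[12.1,28.4,1.0],[0.02,0.0,-7.49]],[[8.3,29.8,1.0],[0.02,0.0,-7.49]],[[4.4,30.6,1.0],[0.02,0.0,-7.49]],[[0.4,30.9,1.0],[0.02,0.0,-7.49]]]
leg 1 3
[[[-0.5,4.3,30.0],[0.0,0.0,-1.33]],[[-0.6,4.3,30.0],[0.0,0.0,-1.33]],[[-0.7,4.2,30.0],[0.0,0.0,-1.33]]]
```

>>> move_arm([
  [[30.9, 0, 1], [0, 0, -7.5]],
  [[30.7, 3.7, 1], [0, 0, -7.5]],
  [[29.9, 7.7, 1], [0, 0, -7.5]],
  [[28.7, 11.5, 1], [0, 0, -7.5]],
  [[26.9, 15.2, 1], [0, 0, -7.5]],
  [[24.7, 18.6, 1], [0, 0, -7.5]],
  [[22.1, 21.6, 1], [0, 0, -7.5]],
  [[19.1, 24.3, 1], [0, 0, -7.5]],
  [[15.7, 26.6, 1], [0, 0, -7.5]],
  [[12.1, 28.4, 1], [0, 0, -7.5]],
])

```text
time: 15.0
position: [572.0, -259.7, 140.5]
tcp_rot: [-0.0, 0.992, -0.124, -0.011]
ft_force: [0.3, -0.6, -1.8]
opening: 0.53
```

>>> move_arm([
  [[8.3, 29.8, 1], [0, 0, -7.5]],
  [[4.4, 25, 1], [0, 0, -7.5]],
  [[0, 10, 1], [0, 0, -3]],
  [[0, 0, 0], [0, 0, 0]],
])

```text
time: 15.4
position: [571.7, -331.8, 130.8]
tcp_rot: [-0.004, 0.999, 0.04, -0.014]
ft_force: [0.2, 1.1, -1.1]
opening: 0.531
```

```bash
python3 - <<'E'
from h import *
st(); legs((566.6,-357.9,100,9),(566.6,-357.9,9,9))
E
```

```text
t 15.4 p [ 571.7 -331.8  130.8] psi 4.5 tilt 1.72 F [ 0.2  1.1 -1.1] op 45.4
leg 0 1
[[[-6.3,25.9,30.7],[-0.6,1.61,-4.46]]]
leg 1 3
[[[0.0,0.0,30.3],[0.0,0.0,0.0]],[[0.0,0.0,30.3],[0.0,0.0,0.0]],[[0.0,0.0,30.3],[0.0,0.0,0.0]]]
```

>>> move_arm([
  [[-3.3, 14, 12], [-0.3, 0.8, -2.5]],
  [[-3, 12, 14], [-0.3, 0.8, -2]],
  [[0, 0, 25], [0, 0, 0]],
  [[0, 0, 20], [0, 0, 0]],
  [[0, 0, 3], [0, 0, 0]],
  [[0, 0, 0], [0, 0, 0]],
])

```text
time: 16.0
position: [566.7, -354.5, 50.7]
tcp_rot: [-0.002, 0.997, 0.076, -0.002]
ft_force: [0.3, 0.4, -0.2]
opening: 0.53
```

```bash
python3 - <<'E'
from h import *
st(); legs((566.6,-357.9,20,9))
s=snap('side'); snap('top')
reg=max(sil('top','cooling_tray'),key=lambda d:d['p'])
print('tray',reg['extent'])
a=cv2.resize(s[130:240,270:430],None,fx=4,fy=4,interpolation=cv2.INTER_CUBIC)
cv2.imwrite('pics/g2.png',a[...,::-1])
E
```

```text
t 16.0 p [ 566.7 -354.5   50.7] psi 8.7 tilt 0.32 F [ 0.3  0.4 -0.2] op 45.3
leg 0 1
[[[-0.5,3.5,30.7],[-0.25,0.2,-0.28]]]
tray [445.0, 217.2, 44.4, 61.4]
```

View pics/g2.png

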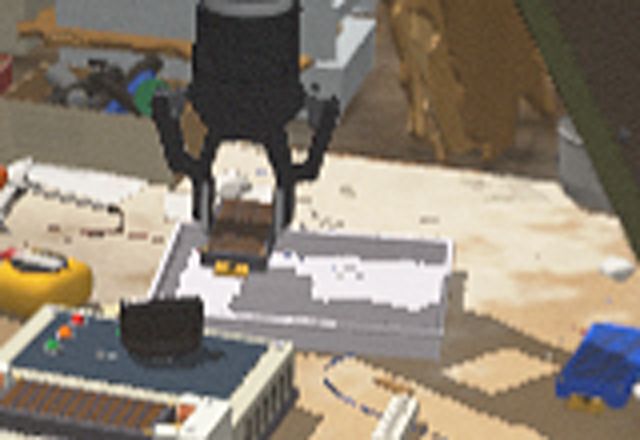

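>>> move_arm([
  [[0, 3.5, 18], [-0.25, 0.2, 0]],
  [[0, 0, 12], [0, 0, 0]],
  [[0, 0, 6], [0, 0, 0]],
  [[0, 0, 3], [0, 0, 0]],
  [[0, 0, 0], [0, 0, 0]],
])

```text
time: 16.65
position: [569.7, -359.2, 16.1]
tcp_rot: [0.003, 0.997, 0.076, 0.003]
ft_force: [0.2, -0.2, -1.0]
opening: 0.526
```

```bash
python3 - <<'E'
from h import *
st()
E
```

```text
t 16.65 p [ 569.7 -359.2   16.1] psi 8.7 tilt 0.49 F [ 0.2 -0.2 -1. ] op 44.9
```

>>> move_arm([
  [[-2, 0, 3], [0, -0.3, 0]],
  [[0, 0, 2], [0, 0, 0]],
  [[0, 0, 1.5], [0, 0, 0]],
  [[0, 0, 0], [0, 0, 0]],
])

```text
time: 17.05
position: [568.1, -359.8, 10.4]
tcp_rot: [0.003, 0.997, 0.076, 0.001]
ft_force: [-1.3, 0.1, -2.4]
opening: 0.532
```

```bash
python3 - <<'E'
from h import *
st()
E
```

```text
t 17.05 p [ 568.1 -359.8   10.4] psi 8.7 tilt 0.42 F [-1.3  0.1 -2.4] op 45.4
```

>>> move_arm([
  [[0, 0, 1.5], [0, 0, 0]],
  [[0, 0, 0], [0, 0, 0]],
])

```text
time: 17.25
position: [568.3, -359.9, 9.3]
tcp_rot: [0.004, 0.997, 0.076, 0.001]
ft_force: [-0.5, 0.7, -1.0]
opening: 0.533
```

>>> move_arm([
  [[0, 0, 0], [0, 0, 0]],
  [[0, 0, 0], [0, 0, 0]],
  [[0, 0, -15], [0, 0, 0]],
  [[0, 0, -40], [0, 0, 0]],
  [[0, 0, -45], [0, 0, 0]],
  [[0, 0, -10], [0, 0, 0]],
  [[0, 0, 0], [0, 0, 0]],
], gripper=62)

```text
time: 17.95
position: [568.1, -359.1, 127.4]
tcp_rot: [0.004, 0.997, 0.076, 0.002]
ft_force: [-0.6, 0.7, -0.1]
opening: 0.723
```

```bash
python3 - <<'E'
from h import *
st(); legs((575,-50,135,-88),(580,-37.8,75,-92.4))
E
```

```text
t 17.95 p [ 568.1 -359.1  127.4] psi 8.7 tilt 0.54 F [-0.6  0.7 -0.1] op 61.8
leg 0 13
[[[4.1,-23.4,-0.8],[0.02,-0.04,7.44]],[[1.1,-23.8,-0.8],[0.02,-0.04,7.44]],[[-2.0,-23.7,-0.8],[0.02,-0.04,7.44]],[[-5.1,-23.2,-0.8],[0.02,-0.04,7.44]],[[-8.0,-22.4,-0.7],[0.02,-0.04,7.44]],[[-10.9,-21.2,-0.7],[0.02,-0.04,7.44]],[[-13.5,-19.6,-0.7],[0.02,-0.04,7.44]],[[-15.9,-17.7,-0.7],[0.02,-0.04,7.44]],[[-18.1,-15.4,-0.7],[0.02,-0.04,7.44]],[[-19.9,-13.0,-0.7],[0.02,-0.04,7.44]],[[-21.4,-10.3,-0.6],[0.02,-0.04,7.44]],[[-22.6,-7.4,-0.6],[0.02,-0.04,7.44]],[[-23.4,-4.4,-0.6],[0.02,-0.04,7.44]]]
leg 1 2
[[[-6.0,-2.7,30.0],[0.0,0.0,2.2]],[[-6.1,-2.5,30.0],[0.0,0.0,2.2]]]
```

>>> move_arm([
  [[4.1, -23.4, -2], [0, 0, 7.4]],
  [[1.1, -23.8, -2], [0, 0, 7.4]],
  [[-2, -23.7, -2], [0, 0, 7.4]],
  [[-5.1, -23.2, -2], [0, 0, 7.4]],
  [[-8, -22.4, -2], [0, 0, 7.4]],
  [[-10.9, -21.2, -2], [0, 0, 7.4]],
  [[-13.5, -19.6, -2], [0, 0, 7.4]],
  [[-15.9, -17.7, -2], [0, 0, 7.4]],
  [[-18.1, -15.4, -2], [0, 0, 7.4]],
  [[-19.9, -13, -1], [0, 0, 7.4]],
])

```text
time: 18.95
position: [574.1, -114.1, 138.7]
tcp_rot: [0.003, 0.827, -0.562, 0.0]
ft_force: [-0.2, 0.5, -0.1]
opening: 0.728
```

>>> move_arm([
  [[-21.4, -10.3, -1], [0, 0, 7.4]],
  [[-20, -7.4, 0], [0, 0, 7.4]],
  [[-10, -2, 0], [0, 0, 4]],
  [[0, 0, 0], [0, 0, 0]],
])

```text
time: 19.35
position: [577.8, -53.8, 136.7]
tcp_rot: [0.004, 0.719, -0.695, -0.001]
ft_force: [-0.0, 0.1, 0.3]
opening: 0.725
```

```bash
python3 - <<'E'
from h import *
st(); legs((580,-37.8,80,-92.4),(580,-37.8,50,-92.4))
E
```

```text
t 19.35 p [577.8 -53.8 136.7] psi -88.0 tilt 0.49 F [-0.   0.1  0.3] op 61.9
leg 0 2
[[[-8.1,-1.6,28.3],[0.22,-0.12,2.21]],[[-8.1,-1.2,28.3],[0.22,-0.12,2.21]]]
leg 1 1
[[[0.0,0.0,30.0],[0.0,0.0,0.0]]]
```

>>> move_arm([
  [[-8.1, -1.6, 20], [0.2, 0, 2.2]],
  [[-8, -1, 25], [0.2, 0, 2.2]],
  [[0, 0, 12], [0, 0, 0]],
  [[0, 0, 4], [0, 0, 0]],
  [[0, 0, 0], [0, 0, 0]],
])

```text
time: 19.85
position: [579.5, -40.1, 72.9]
tcp_rot: [-0.002, -0.695, 0.719, -0.001]
ft_force: [1.0, 0.0, 0.2]
opening: 0.725
```

```bash
python3 - <<'E'
from h import *
st(); legs((580,-37.8,50,-92.4))
E
```

```text
t 19.85 p [579.5 -40.1  72.9] psi -91.9 tilt 0.27 F [1.  0.  0.2] op 61.9
leg 0 1
[[[-2.4,-0.5,22.9],[0.08,-0.26,0.46]]]
```

>>> move_arm([
  [[-2.2, 0, 9], [0, -0.2, 0.4]],
  [[0, 0.5, 7], [0, 0, 0]],
  [[0, 0, 4], [0, 0, 0]],
  [[0, 0, 2], [0, 0, 0]],
  [[0, 0, 0], [0, 0, 0]],
])

```text
time: 20.35
position: [579.9, -39.1, 51.1]
tcp_rot: [0.0, -0.693, 0.721, -0.001]
ft_force: [-0.2, -0.3, -0.6]
opening: 0.725
```

```bash
python3 - <<'E'
from h import *
st()
E
```

```text
t 20.35 p [579.9 -39.1  51.1] psi -92.3 tilt 0.1 F [-0.2 -0.3 -0.6] op 61.9
```

>>> move_arm([
  [[0, 0, 1.3], [0, 0, 0]],
  [[0, 0, 0], [0, 0, 0]],
  [[0, 0, 0], [0, 0, 0]],
  [[0, 0, 0], [0, 0, 0]],
  [[0, 0, 0], [0, 0, 0]],
], gripper=35)

```text
time: 20.85
position: [580.2, -37.1, 50.0]
tcp_rot: [0.001, -0.693, 0.721, -0.0]
ft_force: [0.4, 1.3, -0.9]
opening: 0.53
```

>>> move_arm([
  [[0, 0, -4], [0, 0, 0]],
  [[0, 0, -8], [0, 0, 0]],
  [[0, 0, -15], [0, 0, 0]],
  [[0, 0, -30], [0, 0, 0]],
  [[0, 0, -40], [0, 0, 0]],
  [[0, 0, -10], [0, 0, 0]],
  [[0, 0, 0], [0, 0, 0]],
])

```text
time: 21.55
position: [579.8, -38.4, 166.1]
tcp_rot: [0.001, -0.693, 0.721, -0.001]
ft_force: [-0.7, -1.2, -2.5]
opening: 0.533
```

```bash
python3 - <<'E'
from h import *
st(); t=snap('top'); s=snap('side')
for n in('top','side'):
  for d in sil(n,'tested1'): print(n,round(d['p'],2),np.round(d['extent'],1))
reg=max(sil('top','cooling_tray'),key=lambda d:d['p']); print(reg['extent'])
for d in sil('top','tested1'):
    if d['extent'][0]>400 and d['extent'][1]<300: print(fit({'top':d['region'].astype(float)},(567,-359,-1.42),[b+[0,0,3] for b in PLATE]))
r=cv2.fillPoly(np.zeros((480,640),np.uint8),[cv2.convexHull(np.argwhere(reg['region'])[:,::-1].astype(np.int32))],1).astype(float)
print('tray',fit({'top':r},(522,-365,.159),TRAY))
legs((487,-350,150,5))
E
```

```text
t 21.55 p [579.8 -38.4 166.1] psi -92.3 tilt 0.21 F [-0.7 -1.2 -2.5] op 45.5
top 0.58 [464.2 214.7  59.7  29.5]
side 0.95 [290.4 191.1  55.   20.3]
side 0.5 [328.8 200.9  18.4  16.1]
[471.9, 235.1, 93.8, 107.9]
(array([ 566.85161086, -359.4177375 ,   -1.42871115]), np.float64(0.12176653839105735))
tray (array([ 5.21948524e+02, -3.65116746e+02,  1.55348106e-01]), np.float64(0.019057140355782237))
leg 0 13
[[[24.3,6.1,1.0],[0.0,0.01,-7.48]],[[23.3,9.2,1.0],[0.0,0.01,-7.48]],[[21.9,12.2,1.0],[0.0,0.01,-7.48]],[[20.1,14.9,1.0],[0.0,0.01,-7.48]],[[18.0,17.4,1.0],[0.0,0.01,-7.48]],[[15.6,19.6,1.0],[0.0,0.01,-7.48]],[[12.9,21.4,1.0],[0.0,0.01,-7.48]],[[10.0,22.9,1.0],[0.0,0.01,-7.48]],[[6.9,24.0,1.0],[0.0,0.01,-7.48]],[[3.7,24.7,1.0],[0.0,0.01,-7.48]],[[0.5,25.0,1.0],[0.0,0.01,-7.48]],[[-2.8,24.9,1.0],[0.0,0.01,-7.48]],[[-6.0,24.3,1.0],[0.0,0.01,-7.48]]]
```

>>> move_arm([
  [[24.3, 6.1, 0], [0, 0, -7.5]],
  [[23.3, 9.2, 0], [0, 0, -7.5]],
  [[21.9, 12.2, 0], [0, 0, -7.5]],
  [[20.1, 14.9, 0], [0, 0, -7.5]],
  [[18, 17.4, 0], [0, 0, -7.5]],
  [[15.6, 19.6, 0], [0, 0, -7.5]],
  [[12.9, 21.4, 0], [0, 0, -7.5]],
  [[10, 22.9, 0], [0, 0, -7.5]],
  [[6.9, 24, 0], [0, 0, -7.5]],
  [[3.7, 24.7, 0], [0, 0, -7.5]],
])

```text
time: 22.85
position: [508.8, -284.9, 152.7]
tcp_rot: [-0.002, 0.992, -0.123, -0.008]
ft_force: [-0.3, -0.2, -2.1]
opening: 0.535
```

>>> move_arm([
  [[0.5, 25, 0], [0, 0, -7.5]],
  [[-2.8, 22, 0], [0, 0, -7.5]],
  [[-3, 8, 0], [0, 0, -3]],
  [[0, 0, 0], [0, 0, 0]],
])

```text
time: 23.25
position: [492.3, -343.2, 148.3]
tcp_rot: [-0.005, 0.999, 0.041, -0.011]
ft_force: [-0.3, 0.9, -1.4]
opening: 0.533
```

```bash
python3 - <<'E'
from h import *
st(); legs((477.5,-372,80,9))
E
```

```text
t 23.25 p [ 492.3 -343.2  148.3] psi 4.7 tilt 1.36 F [-0.3  0.9 -1.4] op 45.5
leg 0 2
[[[-7.8,14.1,34.2],[-0.36,0.58,-2.17]],[[-8.7,13.6,34.2],[-0.36,0.58,-2.17]]]
```

>>> move_arm([
  [[-7.8, 14, 25], [-0.36, 0.6, -2.2]],
  [[-8.5, 13.5, 30], [-0.36, 0.6, -2.2]],
  [[0, 0, 25], [0, 0, 0]],
  [[0, 0, 10], [0, 0, 0]],
  [[0, 0, 2], [0, 0, 0]],
  [[0, 0, 0], [0, 0, 0]],
])

```text
time: 23.85
position: [478.7, -369.7, 52.2]
tcp_rot: [-0.001, 0.997, 0.077, 0.0]
ft_force: [0.3, 0.6, -0.1]
opening: 0.532
```

```bash
python3 - <<'E'
from h import *
st(); legs((477.5,-372,10,9))
E
```

```text
t 23.85 p [ 478.7 -369.7   52.2] psi 8.8 tilt 0.08 F [ 0.3  0.6 -0.1] op 45.4
leg 0 1
[[[-1.5,2.1,42.2],[-0.08,-0.03,-0.21]]]
```

>>> move_arm([
  [[-1.5, 2, 17], [0, 0, 0]],
  [[-0.5, 0, 13], [0, 0, 0]],
  [[-0.5, 0, 6], [0, 0, 0]],
  [[-0.5, 0, 2.5], [0, 0, 0]],
  [[0, 0, 2], [0, 0, 0]],
  [[0, 0, 1], [0, 0, 0]],
  [[0, 0, 0], [0, 0, 0]],
])

```text
time: 24.55
position: [477.4, -372.6, 9.9]
tcp_rot: [0.001, 0.997, 0.077, 0.002]
ft_force: [0.1, 0.0, -1.5]
opening: 0.536
```

```bash
python3 - <<'E'
from h import *
st()
E
```

```text
t 24.55 p [ 477.4 -372.6    9.9] psi 8.8 tilt 0.2 F [ 0.1  0.  -1.5] op 45.8
```

>>> move_arm([
  [[0, 0, 1], [0, 0, 0]],
  [[0, 0, 0], [0, 0, 0]],
])

```text
time: 24.75
position: [477.7, -372.8, 10.0]
tcp_rot: [0.001, 0.997, 0.077, 0.002]
ft_force: [-0.3, -0.5, -1.4]
opening: 0.529
```

>>> move_arm([
  [[0, 0, 0], [0, 0, 0]],
  [[0, 0, 0], [0, 0, 0]],
  [[0, 0, -15], [0, 0, 0]],
  [[0, 0, -40], [0, 0, 0]],
  [[0, 0, -45], [0, 0, 0]],
  [[0, 0, -35], [0, 0, 0]],
  [[-20, -40, -10], [0, 0, 1]],
  [[-20, -40, 0], [0, 0, 1]],
  [[-20, -40, 0], [0, 0, 1]],
  [[0, -40, 0], [0, 0, 1]],
], gripper=64)

```text
time: 25.75
position: [395.7, -221.3, 168.0]
tcp_rot: [0.005, 0.999, 0.039, 0.006]
ft_force: [1.5, 0.1, -0.1]
opening: 0.747
```

>>> move_arm([
  [[0, -40, 0], [0, 0, 1]],
  [[0, -40, 0], [0, 0, 1]],
  [[0, -20, 0], [0, 0, 1]],
  [[0, 0, 0], [0, 0, 0]],
])

```text
time: 26.15
position: [387.8, -115.0, 172.0]
tcp_rot: [0.006, 1.0, 0.012, 0.01]
ft_force: [0.4, -1.4, 0.1]
opening: 0.749
```

```bash
python3 - <<'E'
from h import *
st(); t=snap('top','after1.png'); s=snap('side')
T3=[b+[0,0,3] for b in PLATE]
for d in sil('top','tested1'):
    e=np.array(d['extent']); print(d['p'],e.round(1))
    if e[0]>400 and e[1]<300: print(fit({'top':d['region'].astype(float)},(567,-359,-1.42) if e[1]<234 else (477,-372,-1.42),T3))
reg=max(sil('top','cooling_tray'),key=lambda d:d['p'])
r=cv2.fillPoly(np.zeros((480,640),np.uint8),[cv2.convexHull(np.argwhere(reg['region'])[:,::-1].astype(np.int32))],1).astype(float)
print('tray',fit({'top':r},(522,-365,.159),TRAY))
for d in sil('top','new1'):
    e=np.array(d['extent']); print('new',d['p'],e.round(1))
    if e[0]<260: print(fit({'top':d['region'].astype(float)},(*ray('top',e[:2],14)[0,:2],-1.7),PLATE[:1]))
E
```

```text
t 26.15 p [ 387.8 -115.   172. ] psi 1.4 tilt 1.32 F [ 0.4 -1.4  0.1] op 63.9
0.6 [464.6 214.6  57.9  25.9]
(array([ 567.67290865, -361.22381929,   -1.41381509]), np.float64(0.13682831911390508))
0.59 [468.1 335.4  48.2  24.1]
0.57 [477.8 251.3  59.1  26.6]
(array([ 477.47191717, -378.41018385,   -1.40835153]), np.float64(0.12612212472465967))
tray (array([ 5.22360519e+02, -3.68529204e+02,  1.65837339e-01]), np.float64(0.03330204871944466))
new 0.89 [164.5 300.1  49.2  23.6]
(array([427.40627447, 341.95502311,  -1.61272143]), np.float64(0.11580403372025644))
new 0.6 [176.8 221.4  54.7  20.9]
(array([603.99637647, 313.031293  ,  -1.81502672]), np.float64(0.1897942783670845))
```

View pics/after1.png

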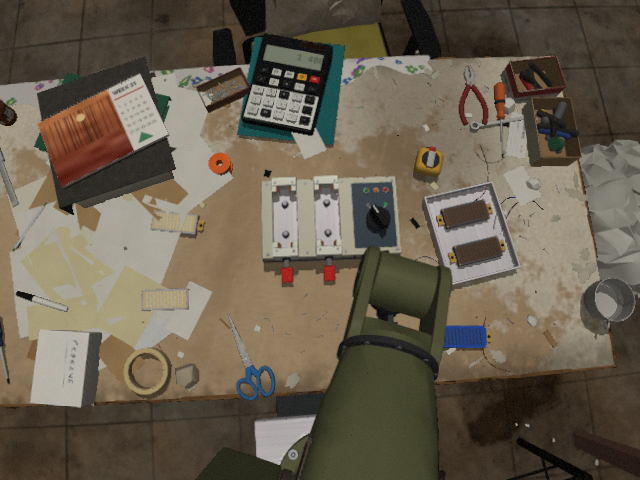

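```bash
python3 - <<'E'
from h import *
legs((426,318,110,-2.9))
E
```

```text
leg 0 10
[[[4.6,-43.5,5.7],[0.06,-0.11,0.41]],[[4.3,-43.6,5.7],[0.06,-0.11,0.41]],[[4.0,-43.6,5.8],[0.06,-0.11,0.41]],[[3.7,-43.6,5.8],[0.06,-0.11,0.41]],[[3.4,-43.6,5.8],[0.06,-0.11,0.41]],[[3.1,-43.6,5.9],[0.06,-0.11,0.41]],[[2.8,-43.7,5.9],[0.06,-0.11,0.41]],[[2.5,-43.7,6.0],[0.06,-0.11,0.41]],[[2.2,-43.7,6.0],[0.06,-0.11,0.41]],[[1.9,-43.7,6.1],[0.06,-0.11,0.41]]]
```

>>> move_arm([
  [[4.6, -43.5, 5.7], [0.06, -0.1, 0.4]],
  [[4.3, -43.6, 5.7], [0.06, -0.1, 0.4]],
  [[4, -43.6, 5.8], [0.06, -0.1, 0.4]],
  [[3.7, -43.6, 5.8], [0.06, -0.1, 0.4]],
  [[3.4, -43.6, 5.8], [0.06, -0.1, 0.4]],
  [[3.1, -43.6, 5.9], [0.06, -0.1, 0.4]],
  [[2.8, -43.7, 5.9], [0.06, -0.1, 0.4]],
  [[2.5, -43.7, 6], [0.06, -0.1, 0.4]],
  [[2.2, -30, 6], [0.06, -0.1, 0.4]],
  [[1, -10, 4], [0, 0, 0.4]],
])

```text
time: 27.4
position: [431.4, 276.9, 109.2]
tcp_rot: [0.002, 0.999, -0.034, 0.002]
ft_force: [-0.2, -0.2, 0.2]
opening: 0.752
```

>>> move_arm([
  [[0, 0, 0], [0, 0, 0]],
  [[0, 0, 0], [0, 0, 0]],
])

```text
time: 27.6
position: [431.7, 275.9, 108.1]
tcp_rot: [0.002, 0.999, -0.034, 0.001]
ft_force: [-0.3, -0.4, 0.7]
opening: 0.748
```

```bash
python3 - <<'E'
from h import *
st(); legs((427,342.5,40,-2.8))
E
```

```text
t 27.6 p [431.7 275.9 108.1] psi -3.9 tilt 0.28 F [-0.3 -0.4  0.7] op 63.9
leg 0 3
[[[-3.1,-22.1,22.6],[0.09,-0.03,-0.37]],[[-3.0,-22.1,22.6],[0.09,-0.03,-0.37]],[[-2.8,-22.1,22.7],[0.09,-0.03,-0.37]]]
```

>>> move_arm([
  [[-3, -22, 20], [0.1, 0, -0.3]],
  [[-3, -22, 20], [0.1, 0, -0.3]],
  [[-2, -18, 20], [0, 0, -0.3]],
  [[0, -2, 6], [0, 0, 0]],
  [[0, 0, 0], [0, 0, 0]],
])

```text
time: 28.1
position: [431.4, 335.0, 42.7]
tcp_rot: [0.0, 1.0, -0.03, 0.002]
ft_force: [1.1, -0.3, 0.8]
opening: 0.751
```

```bash
python3 - <<'E'
from h import *
st(); legs((427,342.5,5,-2.8))
E
```

```text
t 28.1 p [431.4 335.   42.7] psi -3.4 tilt 0.28 F [ 1.1 -0.3  0.8] op 64.2
leg 0 1
[[[-5.0,-7.2,37.7],[0.0,-0.28,-0.65]]]
```

>>> move_arm([
  [[-4.5, -7, 14], [0, -0.3, -0.6]],
  [[-1, 0, 11], [0, 0, 0]],
  [[0, 0, 6], [0, 0, 0]],
  [[0, 0, 4], [0, 0, 0]],
  [[0, 0, 0], [0, 0, 0]],
])

```text
time: 28.6
position: [427.6, 340.2, 7.1]
tcp_rot: [-0.001, 1.0, -0.026, 0.001]
ft_force: [0.2, -0.2, 0.6]
opening: 0.752
```

```bash
python3 - <<'E'
from h import *
st(); legs((427,342.5,5,-2.8))
E
```

```text
t 28.6 p [427.6 340.2   7.1] psi -3.0 tilt 0.09 F [ 0.2 -0.2  0.6] op 64.2
leg 0 1
[[[-0.7,-2.2,2.1],[-0.07,-0.06,-0.18]]]
```

>>> move_arm([
  [[0, -2.2, 2], [0, 0, 0]],
  [[0, 0, 0], [0, 0, 0]],
])

```text
time: 28.8
position: [427.9, 342.6, 5.4]
tcp_rot: [-0.001, 1.0, -0.026, 0.001]
ft_force: [-0.1, 0.5, -0.5]
opening: 0.75
```

>>> move_arm([
  [[0, 0, 0], [0, 0, 0]],
  [[0, 0, 0], [0, 0, 0]],
  [[0, 0, 0], [0, 0, 0]],
  [[0, 0, 0], [0, 0, 0]],
  [[0, 0, -4], [0, 0, 0]],
  [[0, 0, -20], [0, 0, 0]],
  [[0, 0, -40], [0, 0, 0]],
  [[0, 0, -40], [0, 0, 0]],
  [[0, 0, -20], [0, 0, 0]],
  [[0, 0, 0], [0, 0, 0]],
], gripper=35)

```text
time: 29.8
position: [427.0, 342.0, 134.3]
tcp_rot: [-0.0, 1.0, -0.026, -0.0]
ft_force: [0.4, 1.1, -2.4]
opening: 0.531
```

```bash
python3 - <<'E'
from h import *
st(); t=snap('top'); s=snap('side')
p,r=pose(); A=r.as_matrix(); print(p)
for n in('top','side'):
    for d in sil(n,'new1'): print(n,round(d['p'],2),np.round(d['extent'],1))
a=cv2.resize(t[200:360,90:250],None,fx=2.5,fy=2.5,interpolation=cv2.INTER_CUBIC);b=cv2.resize(s[220:380,220:380],None,fx=2.5,fy=2.5,interpolation=cv2.INTER_CUBIC)
cv2.imwrite('pics/g3.png',np.hstack([a,b])[...,::-1])
legs((575,65,160,-90))
E
```

```text
t 29.8 p [427.  342.  134.3] psi -3.0 tilt 0.02 F [ 0.4  1.1 -2.4] op 45.4
[426.09697967 341.3534065  131.2616206 ]
top 0.9 [156.1 294.2  42.9  26. ]
top 0.65 [175.8 221.1  55.4  22.6]
side 0.93 [223.3 323.9  44.6  28.9]
side 0.72 [296.4 293.1  39.2  40.9]
leg 0 11
[[[14.9,24.4,-2.7],[0.04,0.01,7.91]],[[18.1,22.1,-2.7],[0.04,0.01,7.91]],[[20.9,19.4,-2.7],[0.04,0.01,7.91]],[[23.4,16.3,-2.8],[0.04,0.01,7.91]],[[25.4,12.9,-2.8],[0.04,0.01,7.91]],[[27.0,9.3,-2.8],[0.04,0.01,7.91]],[[28.0,5.5,-2.8],[0.04,0.01,7.91]],[[28.5,1.6,-2.8],[0.04,0.01,7.91]],[[28.4,-2.3,-2.8],[0.04,0.01,7.91]],[[27.8,-6.2,-2.8],[0.04,0.01,7.91]],[[26.7,-10.0,-2.7],[0.04,0.01,7.91]]]
```

View pics/g3.png

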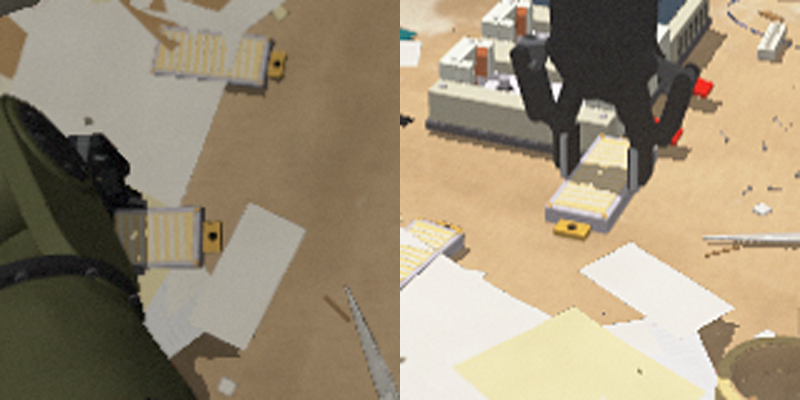

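```bash
python3 - <<'E'
from h import *
zb=131.5-5
f=lambda o,L:np.array(L)/2.5+o-.5+.2
print('top ear tip',ray('top',f([90,200],[[222,237]]),zb+6),'body edge',ray('top',f([90,200],[[204,238]]),zb+14))
s=lambda L:f([220,220],np.array(L)-[400,0])
print('side ear tip top',ray('side',s([[575,231]]),zb+6),'body end (top edge)',ray('side',s([[579,214]]),zb+14))
print('bench check side: paper none'); 
E
```

```text
top ear tip [[422.27394862 272.33259035 132.5       ]] body edge [[421.76916825 284.13639038 140.5       ]]
side ear tip top [[426.52437202 404.92104906 132.5       ]] body end (top edge) [[426.89472417 395.19247273 140.5       ]]
bench check side: paper none
```

>>> move_arm([
  [[14.9, 24.4, -4], [0, 0, 7.9]],
  [[18.1, 22.1, -4], [0, 0, 7.9]],
  [[20.9, 19.4, -4], [0, 0, 7.9]],
  [[23.4, 16.3, -4], [0, 0, 7.9]],
  [[25.4, 12.9, -4], [0, 0, 7.9]],
  [[27, 9.3, -4], [0, 0, 7.9]],
  [[28, 5.5, -3], [0, 0, 7.9]],
  [[28.5, 1.6, -3], [0, 0, 7.9]],
  [[28.4, -2.3, -3], [0, 0, 7.9]],
  [[24, -6.2, -2], [0, 0, 7.9]],
])

```text
time: 31.0
position: [554.2, 82.3, 148.5]
tcp_rot: [0.015, 0.739, -0.674, -0.008]
ft_force: [0.3, 0.0, -1.8]
opening: 0.534
```

>>> move_arm([
  [[15, -7, 0], [0, 0, 5]],
  [[0, 0, 0], [0, 0, 0]],
  [[0, 0, 0], [0, 0, 0]],
])

```text
time: 31.3
position: [562.2, 64.8, 143.6]
tcp_rot: [-0.018, -0.705, 0.709, 0.009]
ft_force: [0.2, 0.7, -1.1]
opening: 0.531
```

```bash
python3 - <<'E'
from h import *
st(); legs((584.8,57.2,120,-92.5),(584.8,57.2,80,-92.5))
E
```

```text
t 31.3 p [562.2  64.8 143.6] psi -90.3 tilt 2.35 F [ 0.2  0.7 -1.1] op 45.4
leg 0 1
[[[7.2,-23.5,22.8],[2.21,-0.77,2.2]]]
leg 1 1
[[[0.0,0.0,40.0],[0.0,0.0,0.0]]]
```

>>> move_arm([
  [[4, -12, 10], [1.1, -0.4, 1.1]],
  [[3.5, -11.5, 12], [1.1, -0.4, 1.1]],
  [[0, 0, 20], [0, 0, 0]],
  [[0, 0, 8], [0, 0, 0]],
  [[0, 0, 0], [0, 0, 0]],
  [[0, 0, 0], [0, 0, 0]],
])

```text
time: 31.9
position: [582.9, 61.2, 88.7]
tcp_rot: [-0.001, -0.696, 0.718, 0.002]
ft_force: [-0.1, -0.6, -3.1]
opening: 0.53
```

```bash
python3 - <<'E'
from h import *
st(); legs((584.8,57.2,80,-92.5))
s=snap('side');snap('top')
a=cv2.resize(s[170:290,215:355],None,fx=5,fy=5,interpolation=cv2.INTER_CUBIC)
cv2.imwrite('pics/g4.png',a[...,::-1])
E
```

```text
t 31.9 p [582.9  61.2  88.7] psi -91.7 tilt 0.24 F [-0.1 -0.6 -3.1] op 45.2
leg 0 1
[[[4.0,-2.0,8.7],[0.23,0.07,0.79]]]
```

View pics/g4.png

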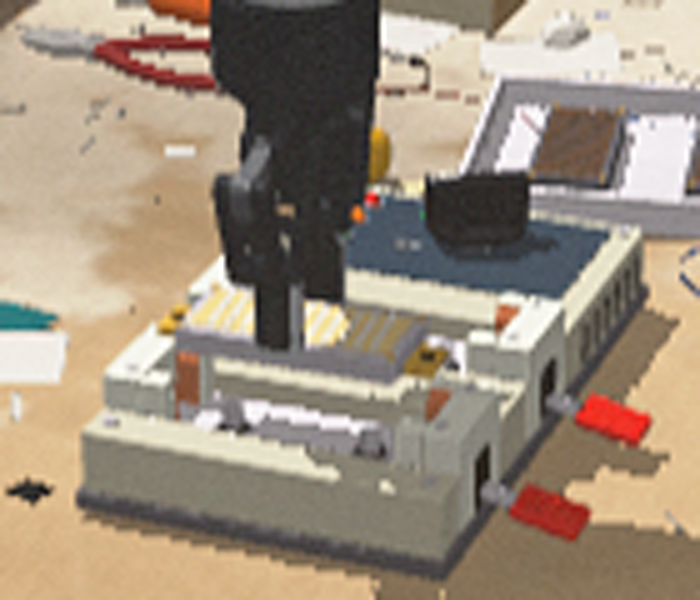

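```bash
python3 - <<'E'
from h import *
f=lambda L:np.array(L)/5.+[215,170]-.5+.1
zb=88.7-4.9
E=ray('side',f([[160,326],[448,356]]),zb+6); print('ear tips',E.round(1),'mid',E.mean(0).round(1),np.linalg.norm(E[1]-E[0]))
P=ray('side',f([[177,342],[417,378]]),zb+14); print('near-side top corners of body?',P.round(1),P.mean(0).round(1),np.linalg.norm(P[1]-P[0]))
B=ray('side',f([[106,365],[462,437]]),64); print('bay0 bracket left-outer corners',B.round(1),B.mean(0).round(1),np.linalg.norm(B[1]-B[0]))
c=(583.7,57.2,np.radians(-2.5))
print('pred ears',((proj('side',place((581.6,61.2,np.radians(-1.7)),[[68,0,zb+6],[-68,0,zb+6]]))-[215,170]+.5)*5).round())
print('pred brackets l-o',((proj('side',place(c,[[71,27.5,64],[-71,27.5,64],[71,-27.5,64],[-71,-27.5,64]]))-[215,170]+.5)*5).round())
E
```

```text
ear tips [[648.6  72.5  89.8]
 [512.1  58.8  89.8]] mid [580.4  65.6  89.8] 137.205977931471
near-side top corners of body? [[628.6  99.7  97.8]
 [513.8  98.4  97.8]] [571.2  99.   97.8] 114.75737008565326
bay0 bracket left-outer corners [[677.6  71.4  64. ]
 [496.7  85.2  64. ]] [587.2  78.3  64. ] 181.46252766217128
pred ears [[170. 314.]
 [442. 360.]]
pred brackets l-o [[141. 382.]
 [425. 434.]
 [190. 332.]
 [466. 382.]]
```

>>> move_arm([
  [[4, -1.8, 3], [0.2, 0, 0.8]],
  [[0, 0, 2], [0, 0, 0]],
  [[0, 0, 0], [0, 0, 0]],
  [[0, 0, 0], [0, 0, 0]],
])

```text
time: 32.4
position: [585.6, 56.7, 85.4]
tcp_rot: [0.002, -0.691, 0.723, -0.001]
ft_force: [-0.2, -0.6, -1.6]
opening: 0.533
```

```bash
python3 - <<'E'
from h import *
st(); legs((584.8,57.2,70,-92.5))
E
```

```text
t 32.4 p [585.6  56.7  85.4] psi -92.6 tilt 0.21 F [-0.2 -0.6 -1.6] op 45.5
leg 0 1
[[[-0.5,0.9,15.4],[-0.19,0.08,-0.1]]]
```

>>> move_arm([
  [[-0.4, 0.8, 6], [-0.2, 0, 0]],
  [[0, 0.3, 5], [0, 0, 0]],
  [[0, 0.3, 4], [0, 0, 0]],
  [[0, 0.2, 3], [0, 0, 0]],
  [[0, 0, 0], [0, 0, 0]],
])

```text
time: 32.9
position: [583.7, 57.2, 65.5]
tcp_rot: [0.0, -0.691, 0.723, 0.001]
ft_force: [0.5, -0.2, -2.8]
opening: 0.529
```

```bash
python3 - <<'E'
from h import *
st()
E
```

```text
t 32.9 p [583.7  57.2  65.5] psi -92.6 tilt 0.1 F [ 0.5 -0.2 -2.8] op 45.2
```

>>> move_arm([
  [[0, -0.6, 3], [0, 0, 0]],
  [[0, 0, 3], [0, 0, 0]],
  [[0, 0, 3], [0, 0, 0]],
  [[0, 0, 2], [0, 0, 0]],
])

```text
time: 33.3
position: [585.4, 57.7, 55.2]
tcp_rot: [0.002, -0.691, 0.723, 0.0]
ft_force: [-0.2, 1.1, 1.8]
opening: 0.53
```

```bash
python3 - <<'E'
from h import *
st()
E
```

```text
t 33.3 p [585.4  57.7  55.2] psi -92.6 tilt 0.18 F [-0.2  1.1  1.8] op 45.3
```

>>> move_arm([
  [[0, 0, 2], [0, 0, 0]],
  [[0, 0, 2], [0, 0, 0]],
  [[0, 0, 0], [0, 0, 0]],
])

```text
time: 33.6
position: [585.4, 57.7, 50.6]
tcp_rot: [0.002, -0.691, 0.723, 0.0]
ft_force: [0.7, 1.5, -1.3]
opening: 0.537
```

>>> move_arm([
  [[0, 0, 0], [0, 0, 0]],
  [[0, 0, 0], [0, 0, 0]],
  [[0, 0, -5], [0, 0, 0]],
  [[0, 0, -20], [0, 0, 0]],
  [[0, 0, -10], [0, 0, 0]],
  [[0, 0, 0], [0, 0, 0]],
], gripper=62)

```text
time: 34.2
position: [585.0, 57.2, 87.0]
tcp_rot: [0.001, -0.691, 0.723, 0.0]
ft_force: [-0.9, -0.2, 1.0]
opening: 0.728
```

>>> move_arm([
  [[0, 0, 0], [0, 0, 0]],
  [[0, 0, 0], [0, 0, 0]],
  [[0, 0, 0], [0, 0, 0]],
  [[0, 0, 0], [0, 0, 0]],
  [[0, 0, 0], [0, 0, 0]],
], gripper=0)

```text
time: 34.7
position: [584.3, 57.1, 85.1]
tcp_rot: [0.0, -0.691, 0.723, 0.001]
ft_force: [-0.1, 0.5, -0.2]
opening: -0.002
```

```bash
python3 - <<'E'
from h import *
st();legs((584.2,57.4,60,-92.5))
E
```

```text
t 34.7 p [584.3  57.1  85.1] psi -92.6 tilt 0.11 F [-0.1  0.5 -0.2] op -0.2
leg 0 1
[[[-0.2,0.1,25.1],[0.08,0.08,-0.09]]]
```

>>> move_arm([
  [[0, 0, 12], [0, 0, 0]],
  [[0, 0.5, 8], [0, 0, 0]],
  [[0, 0.3, 4], [0, 0, 0]],
  [[0, 0, 4], [0, 0, 0]],
  [[0, 0, 4], [0, 0, 0]],
  [[0, 0, 3], [0, 0, 0]],
])

```text
time: 35.3
position: [583.4, 57.2, 47.0]
tcp_rot: [-0.0, -0.691, 0.723, 0.001]
ft_force: [-0.5, -0.8, 4.2]
opening: -0.003
```

```bash
python3 - <<'E'
from h import *
st()
E
```

```text
t 35.3 p [583.4  57.2  47. ] psi -92.6 tilt 0.11 F [-0.5 -0.8  4.2] op -0.2
```

>>> move_arm([
  [[0, 0, 1], [0, 0, 0]],
  [[0, 0, 0.7], [0, 0, 0]],
])

```text
time: 35.5
position: [583.4, 57.2, 46.0]
tcp_rot: [-0.0, -0.691, 0.723, 0.001]
ft_force: [-8.9, -0.1, 17.2]
opening: 0.001
```

```bash
python3 - <<'E'
from h import *
st()
E
```

```text
t 35.5 p [583.4  57.2  46. ] psi -92.6 tilt 0.11 F [-8.9 -0.1 17.2] op 0.1
```

>>> move_arm([
  [[0, 0, 0.5], [0, 0, 0]],
  [[0, 0, 0.3], [0, 0, 0]],
])

```text
time: 35.7
position: [583.4, 57.2, 46.1]
tcp_rot: [-0.0, -0.691, 0.723, 0.001]
ft_force: [-1.6, -0.3, 2.8]
opening: 0.003
```

>>> move_arm([
  [[0, 0, -10], [0, 0, 0]],
  [[0, 0, -40], [0, 0, 0]],
  [[-40, 0, -40], [0, 0, -5]],
  [[-45, 0, -5], [0, 0, -6]],
  [[-45, 0, 0], [0, 0, -6]],
  [[-30, 0, 0], [0, 0, -6]],
  [[0, 0, 0], [0, 0, -6]],
  [[0, 0, 0], [0, 0, 0]],
], gripper=64)

```text
time: 36.5
position: [568.6, 217.9, 146.6]
tcp_rot: [-0.002, 0.854, -0.52, -0.0]
ft_force: [0.1, -0.8, 0.4]
opening: 0.753
```

```bash
python3 - <<'E'
from h import *
st(); t=snap('top'); s=snap('side')
for d in sil('top','new1'):
    e=np.array(d['extent']); print('new',d['p'],e.round(1))
    if e[0]<220: print(fit({'top':d['region'].astype(float)},(*ray('top',e[:2],14)[0,:2],-1.75),PLATE[:1]))
    elif e[0]<340: print(fit({'top':d['region'].astype(float)},(584,57,-.04),[b+[0,0,32] for b in PLATE]))
a=cv2.resize(t[165:290,140:415],None,fx=2.9,fy=2.9,interpolation=cv2.INTER_CUBIC)
cv2.imwrite('pics/g5.png',a[...,::-1])
legs((604,314,110,-12.5))
E
```

```text
t 36.5 p [568.6 217.9 146.6] psi -62.6 tilt 0.24 F [ 0.1 -0.8  0.4] op 64.3
new 0.69 [285.2 219.   25.   53.8]
(array([ 5.85828750e+02,  5.83091326e+01, -1.99939892e-02]), np.float64(0.21441035744441314))
leg 0 7
[[[-10.1,-10.8,5.2],[-0.03,0.01,-7.21]],[[-8.7,-12.0,5.2],[-0.03,0.01,-7.21]],[[-7.1,-12.9,5.2],[-0.03,0.01,-7.21]],[[-5.4,-13.7,5.2],[-0.03,0.01,-7.21]],[[-3.6,-14.3,5.2],[-0.03,0.01,-7.21]],[[-1.8,-14.7,5.2],[-0.03,0.01,-7.21]],[[0.0,-14.8,5.2],[-0.03,0.01,-7.21]]]
```

View pics/g5.png

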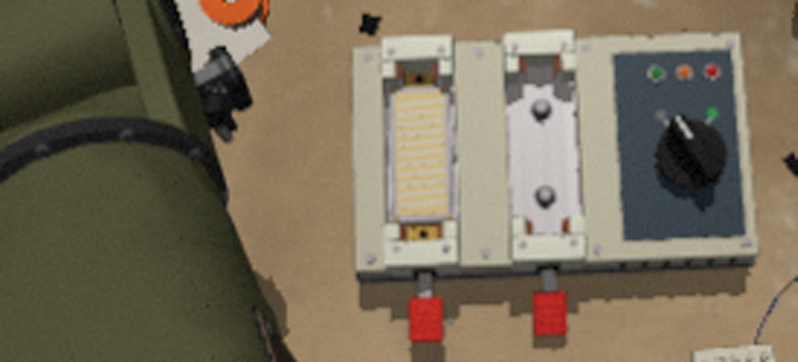

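>>> move_arm([
  [[-10, -10.8, 3], [0, 0, -7.2]],
  [[-8.7, -12, 3], [0, 0, -7.2]],
  [[-7, -12.9, 3], [0, 0, -7.2]],
  [[-5.4, -13.7, 3], [0, 0, -7.2]],
  [[-3.6, -14.3, 3], [0, 0, -7.2]],
  [[-1.8, -12, 2], [0, 0, -6]],
  [[0, -5, 0], [0, 0, -3]],
  [[0, 0, 0], [0, 0, 0]],
  [[0, 0, 0], [0, 0, 0]],
])

```text
time: 37.55
position: [603.7, 297.1, 128.6]
tcp_rot: [-0.001, 0.987, -0.158, -0.0]
ft_force: [0.5, -0.8, -0.5]
opening: 0.749
```

```bash
python3 - <<'E'
from h import *
st(); legs((604.3,314,60,-12.5))
s=snap('side')
for d in sil('side','new1'): print(d['p'],np.round(d['extent'],1))
for p in((604.3,314,-1.79),(605.3,316,-1.776),(604,313,-1.815)):
    m=mask('side',p,PLATE[:1])>.5; v,u=np.nonzero(m); print(u.min(),u.max(),v.min(),v.max())
E
```

```text
t 37.55 p [603.7 297.1 128.6] psi -18.1 tilt 0.14 F [ 0.5 -0.8 -0.5] op 64.0
leg 0 2
[[[-2.3,-8.0,34.3],[-0.07,0.03,-2.82]],[[-1.9,-8.2,34.3],[-0.07,0.03,-2.82]]]
0.83 [222.7 322.4  49.7  36. ]
0.78 [274.1 254.2  46.5  11.1]
0.65 [290.2 246.4 105.7  84.2]
196 248 306 345
195 247 306 345
196 248 305 345
```

>>> move_arm([
  [[-2.3, -8, 22], [0, 0, -2.8]],
  [[-1.9, -8.2, 28], [0, 0, -2.8]],
  [[0, 0, 22], [0, 0, -0.3]],
  [[0, 0, 8], [0, 0, 0]],
  [[0, 0, 0], [0, 0, 0]],
])

```text
time: 38.15
position: [605.6, 312.6, 48.8]
tcp_rot: [-0.002, 0.994, -0.109, 0.001]
ft_force: [0.1, -0.4, -0.4]
opening: 0.753
```

```bash
python3 - <<'E'
from h import *
st(); legs((604.5,314.5,5,-12.3))
E
```

```text
t 38.15 p [605.6 312.6  48.8] psi -12.6 tilt 0.28 F [ 0.1 -0.4 -0.4] op 64.3
leg 0 1
[[[-1.6,-1.4,43.8],[-0.25,-0.13,-0.25]]]
```

>>> move_arm([
  [[-1.5, -1.5, 17], [-0.2, 0, -0.3]],
  [[-0.3, 0, 13], [0, 0, 0]],
  [[-0.3, 0, 7], [0, 0, 0]],
  [[0, 0, 4], [0, 0, 0]],
  [[0, 0, 1], [0, 0, 0]],
  [[0, 0, 0], [0, 0, 0]],
])

```text
time: 38.75
position: [605.2, 314.7, 6.3]
tcp_rot: [-0.001, 0.994, -0.108, 0.003]
ft_force: [-0.2, -0.2, 0.5]
opening: 0.75
```

```bash
python3 - <<'E'
from h import *
st(); legs((604.5,314.5,5,-12.3))
E
```

```text
t 38.75 p [605.2 314.7   6.3] psi -12.4 tilt 0.33 F [-0.2 -0.2  0.5] op 64.1
leg 0 1
[[[-0.6,0.3,1.3],[-0.16,-0.3,-0.07]]]
```

>>> move_arm([
  [[-0.5, 0, 1.2], [0, -0.3, 0]],
  [[0, 0, 0], [0, 0, 0]],
])

```text
time: 38.95
position: [605.0, 314.9, 5.8]
tcp_rot: [-0.002, 0.994, -0.108, 0.0]
ft_force: [-1.0, 0.1, 0.4]
opening: 0.746
```

>>> move_arm([
  [[0, 0, 0], [0, 0, 0]],
  [[0, 0, 0], [0, 0, 0]],
  [[0, 0, 0], [0, 0, 0]],
  [[0, 0, 0], [0, 0, 0]],
  [[0, 0, -4], [0, 0, 0]],
  [[0, 0, -20], [0, 0, 0]],
  [[0, 0, -40], [0, 0, 0]],
  [[0, 0, -40], [0, 0, 0]],
  [[0, 0, -20], [0, 0, 0]],
  [[0, 0, 0], [0, 0, 0]],
], gripper=35)

```text
time: 39.95
position: [604.2, 314.2, 134.3]
tcp_rot: [-0.001, 0.994, -0.108, -0.001]
ft_force: [1.1, 0.2, -0.9]
opening: 0.534
```

```bash
python3 - <<'E'
from h import *
st(); legs((575,-27,165,-90))
E
```

```text
t 39.95 p [604.2 314.2 134.3] psi -12.4 tilt 0.15 F [ 1.1  0.2 -0.9] op 45.6
leg 0 10
[[[4.5,33.9,-3.1],[-0.0,0.02,7.76]],[[9.0,33.0,-3.1],[-0.0,0.02,7.76]],[[13.4,31.5,-3.1],[-0.0,0.02,7.76]],[[17.5,29.4,-3.1],[-0.0,0.02,7.76]],[[21.3,26.8,-3.1],[-0.0,0.02,7.76]],[[24.8,23.7,-3.1],[-0.0,0.02,7.76]],[[27.7,20.1,-3.1],[-0.0,0.02,7.76]],[[30.2,16.2,-3.1],[-0.0,0.02,7.76]],[[32.1,11.9,-3.1],[-0.0,0.02,7.76]],[[33.4,7.5,-3.1],[-0.0,0.02,7.76]]]
```

>>> move_arm([
  [[4.5, 33.9, -4], [0, 0, 7.8]],
  [[9, 33, -4], [0, 0, 7.8]],
  [[13.4, 31.5, -4], [0, 0, 7.8]],
  [[17.5, 29.4, -4], [0, 0, 7.8]],
  [[21.3, 26.8, -4], [0, 0, 7.8]],
  [[24.8, 23.7, -4], [0, 0, 7.8]],
  [[27.7, 20.1, -3], [0, 0, 7.8]],
  [[30.2, 16.2, -3], [0, 0, 7.8]],
  [[32.1, 11.9, -2], [0, 0, 7.8]],
  [[26, 7.5, -1], [0, 0, 6]],
])

```text
time: 40.95
position: [560.3, -28.3, 154.2]
tcp_rot: [-0.005, -0.699, 0.715, 0.006]
ft_force: [0.5, 0.5, -2.5]
opening: 0.533
```

>>> move_arm([
  [[10, 0, 0], [0, 0, 3]],
  [[0, 0, 0], [0, 0, 0]],
  [[0, 0, 0], [0, 0, 0]],
])

```text
time: 41.25
position: [558.3, -41.6, 150.8]
tcp_rot: [-0.007, -0.677, 0.736, 0.007]
ft_force: [-0.1, -0.0, -1.0]
opening: 0.532
```

```bash
python3 - <<'E'
from h import *
st(); legs((581.5,-37.8,120,-92.5))
E
```

```text
t 41.25 p [558.3 -41.6 150.8] psi -94.7 tilt 1.19 F [-0.1 -0.  -1. ] op 45.4
leg 0 1
[[[-5.7,-23.5,30.3],[1.19,0.0,-2.22]]]
```

>>> move_arm([
  [[-3, -12, 14], [0.6, 0, -1.1]],
  [[-2.5, -11.5, 14], [0.6, 0, -1.1]],
  [[0, 0, 20], [0, 0, 0]],
  [[0, 0, 6], [0, 0, 0]],
  [[0, 0, 0], [0, 0, 0]],
  [[0, 0, 0], [0, 0, 0]],
])

```text
time: 41.85
position: [582.4, -32.6, 93.0]
tcp_rot: [-0.0, -0.697, 0.717, 0.001]
ft_force: [-0.2, 0.4, -2.5]
opening: 0.527
```

```bash
python3 - <<'E'
from h import *
st(); legs((581,-37.8,85,-92.5))
s=snap('side')
a=cv2.resize(s[160:280,225:365],None,fx=5,fy=5,interpolation=cv2.INTER_CUBIC)
cv2.imwrite('pics/g6.png',a[...,::-1])
p,_=pose(); zb=p[2]-5
print('pred ears off0',((proj('side',place((p[0],p[1],np.radians(-92.5+90)),[[68,0,zb+6],[-68,0,zb+6]]))-[225,160]+.5)*5).round())
E
```

```text
t 41.85 p [582.4 -32.6  93. ] psi -91.7 tilt 0.06 F [-0.2  0.4 -2.5] op 45.0
leg 0 1
[[[5.3,1.2,8.0],[0.05,0.04,0.83]]]
pred ears off0 [[192. 275.]
 [450. 318.]]
```

View pics/g6.png

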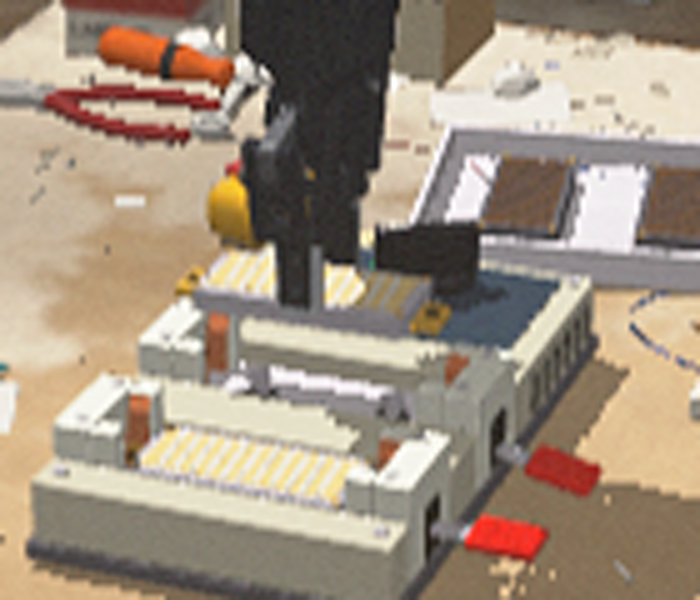

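>>> move_arm([
  [[5.2, 3.5, 4], [0, 0, 0.8]],
  [[0, 0.4, 3], [0, 0, 0]],
  [[0, 0, 0], [0, 0, 0]],
  [[0, 0, 0], [0, 0, 0]],
])

```text
time: 42.3
position: [578.7, -38.4, 87.7]
tcp_rot: [0.001, -0.691, 0.723, -0.001]
ft_force: [1.1, -0.1, -2.3]
opening: 0.532
```

```bash
python3 - <<'E'
from h import *
st(); legs((578.9,-37.8,72,-92.5))
E
```

```text
t 42.3 p [578.7 -38.4  87.7] psi -92.5 tilt 0.14 F [ 1.1 -0.1 -2.3] op 45.4
leg 0 1
[[[-0.6,-0.2,15.7],[-0.14,0.02,-0.05]]]
```

>>> move_arm([
  [[-0.4, 0, 6], [-0.1, 0, 0]],
  [[0, 0.3, 5], [0, 0, 0]],
  [[0, 0.2, 4], [0, 0, 0]],
  [[0, 0, 2], [0, 0, 0]],
  [[0, 0, 0], [0, 0, 0]],
])

```text
time: 42.8
position: [578.1, -37.9, 69.0]
tcp_rot: [0.0, -0.691, 0.723, -0.0]
ft_force: [-0.5, 0.1, -2.0]
opening: 0.529
```

```bash
python3 - <<'E'
from h import *
st()
E
```

```text
t 42.8 p [578.1 -37.9  69. ] psi -92.5 tilt 0.03 F [-0.5  0.1 -2. ] op 45.2
```

>>> move_arm([
  [[0, -0.5, 3], [0, 0, 0]],
  [[0, 0, 3], [0, 0, 0]],
  [[0, 0, 2.5], [0, 0, 0]],
  [[0, 0, 2.5], [0, 0, 0]],
])

```text
time: 43.2
position: [579.8, -37.4, 58.9]
tcp_rot: [0.002, -0.691, 0.723, -0.001]
ft_force: [-0.1, 2.3, 2.4]
opening: 0.533
```

```bash
python3 - <<'E'
from h import *
st()
E
```

```text
t 43.2 p [579.8 -37.4  58.9] psi -92.6 tilt 0.21 F [-0.1  2.3  2.4] op 45.5
```

>>> move_arm([
  [[0, 0, 2.5], [0, 0, 0]],
  [[0, 0, 2.5], [0, 0, 0]],
  [[0, 0, 2], [0, 0, 0]],
  [[0, 0, 0.5], [0, 0, 0]],
])

```text
time: 43.6
position: [579.8, -37.2, 50.7]
tcp_rot: [0.002, -0.691, 0.723, -0.001]
ft_force: [-0.8, 2.1, 2.4]
opening: 0.529
```

```bash
python3 - <<'E'
from h import *
st()
E
```

```text
t 43.6 p [579.8 -37.2  50.7] psi -92.6 tilt 0.22 F [-0.8  2.1  2.4] op 45.2
```

>>> move_arm([
  [[0, 0, 0], [0, 0, 0]],
  [[0, 0, 0], [0, 0, 0]],
  [[0, 0, -5], [0, 0, 0]],
  [[0, 0, -20], [0, 0, 0]],
  [[0, 0, -8], [0, 0, 0]],
  [[0, 0, 0], [0, 0, 0]],
], gripper=62)

```text
time: 44.2
position: [579.5, -37.9, 84.7]
tcp_rot: [0.001, -0.691, 0.723, -0.001]
ft_force: [-0.4, -0.3, 0.0]
opening: 0.728
```

>>> move_arm([
  [[0, 0, 0], [0, 0, 0]],
  [[0, 0, 0], [0, 0, 0]],
  [[0, 0, 0], [0, 0, 0]],
  [[0, 0, 0], [0, 0, 0]],
  [[0, 0, 0], [0, 0, 0]],
], gripper=0)

```text
time: 44.7
position: [578.7, -37.9, 82.8]
tcp_rot: [0.0, -0.691, 0.723, -0.0]
ft_force: [1.1, 0.6, -0.2]
opening: -0.002
```

```bash
python3 - <<'E'
from h import *
st()
E
```

```text
t 44.7 p [578.7 -37.9  82.8] psi -92.5 tilt 0.04 F [ 1.1  0.6 -0.2] op -0.1
```

>>> move_arm([
  [[0, -1.5, 11], [0, 0, 0]],
  [[0, 0, 8], [0, 0, 0]],
  [[0, 0, 4], [0, 0, 0]],
  [[0, 0, 4], [0, 0, 0]],
  [[0, 0, 3], [0, 0, 0]],
  [[0, 0, 2], [0, 0, 0]],
])

```text
time: 45.3
position: [580.5, -38.0, 48.0]
tcp_rot: [0.0, -0.691, 0.723, -0.0]
ft_force: [-1.2, -0.6, 3.6]
opening: 0.004
```

```bash
python3 - <<'E'
from h import *
st()
E
```

```text
t 45.3 p [580.5 -38.   48. ] psi -92.5 tilt 0.04 F [-1.2 -0.6  3.6] op 0.3
```

>>> move_arm([
  [[0, 0, 1.2], [0, 0, 0]],
  [[0, 0, 1], [0, 0, 0]],
  [[0, 0, 0.7], [0, 0, 0]],
])

```text
time: 45.6
position: [580.6, -38.0, 46.0]
tcp_rot: [0.0, -0.691, 0.723, -0.0]
ft_force: [-7.7, 0.7, 16.5]
opening: 0.004
```

```bash
python3 - <<'E'
from h import *
st()
E
```

```text
t 45.6 p [580.6 -38.   46. ] psi -92.5 tilt 0.05 F [-7.7  0.7 16.5] op 0.3
```

>>> move_arm([
  [[0, 0, 0.9], [0, 0, 0]],
])

```text
time: 45.7
position: [580.6, -38.0, 46.1]
tcp_rot: [0.0, -0.691, 0.723, -0.0]
ft_force: [-7.4, 0.3, 15.0]
opening: -0.001
```

>>> move_arm([
  [[0, 0, -10], [0, 0, 0]],
  [[0, 0, -35], [0, 0, 0]],
  [[0, 20, -40], [0, 0, 0]],
  [[0, 45, -10], [0, 0, 0]],
  [[0, 45, 0], [0, 0, 0]],
  [[0, 45, 0], [0, 0, 0]],
  [[0, 20, 0], [0, 0, 0]],
  [[0, 0, 0], [0, 0, 0]],
], gripper=42)

```text
time: 46.5
position: [399.3, -29.8, 145.8]
tcp_rot: [0.001, -0.691, 0.723, -0.001]
ft_force: [0.6, 0.0, -0.8]
opening: 0.496
```

```bash
python3 - <<'E'
from h import *
st(); t=snap('top'); s=snap('side')
a=cv2.resize(t[165:290,245:415],None,fx=2.9,fy=2.9,interpolation=cv2.INTER_CUBIC)
b=cv2.resize(s[195:290,225:345],None,fx=3.8,fy=3.8,interpolation=cv2.INTER_CUBIC); h=min(len(a),len(b))
cv2.imwrite('pics/k3.png',np.hstack([a[:h],b[:h,:300]])[...,::-1])
for d in sil('top','new1'):
    e=np.array(d['extent'])
    x=fit({'top':d['region'].astype(float)},(584,57,-.04) if e[0]<305 else (580,-38,-.04),[b+[0,0,32] for b in PLATE]); print(e.round(1),x)
for e in ('ejector0',):
    for d in sil('top',e): print(e,np.round(d['extent'],1))
legs((565,-149,100,-62.4))
E
```

```text
t 46.5 p [399.3 -29.8 145.8] psi -92.5 tilt 0.22 F [ 0.6  0.  -0.8] op 42.3
[327.7 215.6  22.   53.3] (array([ 5.84980068e+02, -3.82198383e+01, -5.16158967e-02]), np.float64(0.16732635272189023))
[286.4 217.6  25.7  59.3] (array([ 5.86434751e+02,  5.63494514e+01, -4.25758000e-02]), np.float64(0.12959667852906287))
ejector0 [283.1 218.5  21.9  51.8]
ejector0 [288.5 272.9  14.7  24.3]
leg 0 5
[[[22.3,-33.6,9.2],[-0.04,-0.01,-6.02]],[[25.7,-31.1,9.2],[-0.04,-0.01,-6.02]],[[28.9,-28.2,9.2],[-0.04,-0.01,-6.02]],[[31.7,-25.0,9.2],[-0.04,-0.01,-6.02]],[[34.1,-21.6,9.1],[-0.04,-0.01,-6.02]]]
```

View pics/k3.png

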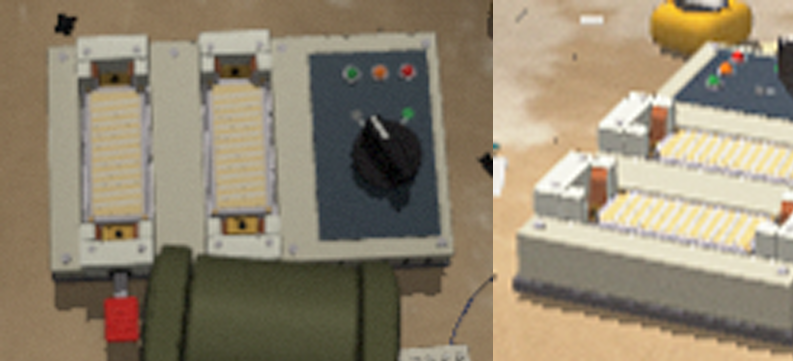

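>>> move_arm([
  [[22.3, -33.6, 5], [0, 0, -6]],
  [[25.7, -31.1, 5], [0, 0, -6]],
  [[28.9, -28.2, 5], [0, 0, -6]],
  [[28, -25, 5], [0, 0, -6]],
  [[20, -14, 5], [0, 0, -5]],
  [[0, 0, 0], [0, 0, 0]],
  [[0, 0, 0], [0, 0, 0]],
])

```text
time: 47.4
position: [562.3, -139.2, 115.9]
tcp_rot: [-0.001, 0.856, -0.517, 0.0]
ft_force: [-0.1, -0.4, -0.5]
opening: 0.493
```

```bash
python3 - <<'E'
from h import *
st(); legs((564.5,-148.5,98,-62.4))
E
```

```text
t 47.4 p [ 562.3 -139.2  115.9] psi -62.3 tilt 0.09 F [-0.1 -0.4 -0.5] op 42.1
leg 0 1
[[[9.3,2.4,17.9],[-0.09,0.01,0.08]]]
```

>>> move_arm([
  [[9.2, 2.4, 6], [0, 0, 0]],
  [[0, 0, 8], [0, 0, 0]],
  [[0, 0, 0], [0, 0, 0]],
  [[0, 0, 0], [0, 0, 0]],
])

```text
time: 47.8
position: [563.7, -148.1, 100.5]
tcp_rot: [-0.001, 0.855, -0.518, -0.0]
ft_force: [-0.2, 0.1, -0.4]
opening: 0.492
```

```bash
python3 - <<'E'
from h import *
st(); legs((564.5,-148.5,69,-62.4))
E
```

```text
t 47.8 p [ 563.7 -148.1  100.5] psi -62.4 tilt 0.08 F [-0.2  0.1 -0.4] op 42.0
leg 0 1
[[[0.8,-0.5,31.5],[-0.06,0.05,-0.04]]]
```

>>> move_arm([
  [[0.4, 0.5, 12], [0, 0, 0]],
  [[0, 0.4, 9], [0, 0, 0]],
  [[0, 0, 5], [0, 0, 0]],
  [[0, 0, 1.5], [0, 0, 0]],
  [[0, 0, 0], [0, 0, 0]],
  [[0, 0, 0], [0, 0, 0]],
])

```text
time: 48.4
position: [562.7, -148.3, 70.8]
tcp_rot: [-0.001, 0.855, -0.518, -0.0]
ft_force: [-0.0, -0.5, -0.3]
opening: 0.496
```

```bash
python3 - <<'E'
from h import *
st(); legs((564.5,-148.5,69,-62.4))
E
```

```text
t 48.4 p [ 562.7 -148.3   70.8] psi -62.4 tilt 0.08 F [-0.  -0.5 -0.3] op 42.3
leg 0 1
[[[1.0,-1.5,1.8],[-0.06,0.04,-0.03]]]
```

>>> move_arm([
  [[0.5, -1.5, 1.2], [0, 0, 0]],
  [[0, 0, 0], [0, 0, 0]],
  [[0, 0, 0], [0, 0, 0]],
  [[0, 0, 0], [0, 0, 0]],
  [[0, 0, 0], [0, 0, 0]],
  [[0, 0, 2], [0, 0, 0]],
  [[0, 0, 2.5], [0, 0, 0]],
], gripper=4, force=60)

```text
time: 49.1
position: [564.8, -148.2, 66.4]
tcp_rot: [-0.001, 0.855, -0.518, 0.001]
ft_force: [-4.1, 0.3, 7.6]
opening: 0.145
```

```bash
python3 - <<'E'
from h import *
st()
E
```

```text
t 49.1 p [ 564.8 -148.2   66.4] psi -62.4 tilt 0.12 F [-4.1  0.3  7.6] op 12.3
```

>>> move_arm([
  [[0, 0, 1.5], [0, 0, 0]],
  [[0, 0, 1], [0, 0, 0]],
  [[0, 0, 0.7], [0, 0, 0]],
])

```text
time: 49.4
position: [564.9, -148.2, 64.3]
tcp_rot: [-0.001, 0.855, -0.518, 0.001]
ft_force: [-5.2, 0.6, 8.9]
opening: 0.145
```

```bash
python3 - <<'E'
from h import *
st()
E
```

```text
t 49.4 p [ 564.9 -148.2   64.3] psi -62.4 tilt 0.14 F [-5.2  0.6  8.9] op 12.4
```

>>> move_arm([
  [[0, 0, 1.2], [0, 0, 0]],
  [[0, 0, 0.6], [0, 0, 4]],
  [[0, 0, 0.6], [0, 0, 5]],
  [[0, 0, 0.5], [0, 0, 6]],
  [[0, 0, 0.5], [0, 0, 6]],
  [[0, 0, 0.5], [0, 0, 6]],
])

```text
time: 50.0
position: [565.0, -148.7, 63.8]
tcp_rot: [0.001, -0.705, 0.709, -0.002]
ft_force: [-4.8, -0.2, 9.1]
opening: 0.143
```

```bash
python3 - <<'E'
from h import *
st(); print(manip.get_obs()['moment'])
E
```

```text
t 50.0 p [ 565.  -148.7   63.8] psi -90.3 tilt 0.21 F [-4.8 -0.2  9.1] op 12.2
[7.56791446e-02 8.95081941e-01 5.74742245e-04]
```

>>> move_arm([
  [[0, 0, 0.7], [0, 0, 6]],
  [[0, 0, 0.6], [0, 0, 6]],
  [[0, 0, 0.6], [0, 0, 6]],
  [[0, 0, 0.6], [0, 0, 6]],
  [[0, 0, 0.6], [0, 0, 5]],
  [[0, 0, 0.6], [0, 0, 4]],
  [[0, 0, 0.5], [0, 0, 2]],
])

```text
time: 50.7
position: [564.8, -149.4, 63.7]
tcp_rot: [0.001, -0.447, 0.895, -0.002]
ft_force: [-4.9, 0.1, 8.4]
opening: 0.147
```

```bash
python3 - <<'E'
from h import *
st(); print(manip.get_obs()['moment'])
E
```

```text
t 50.7 p [ 564.8 -149.4   63.7] psi -126.9 tilt 0.28 F [-4.9  0.1  8.4] op 12.5
[0.19020096 0.83802941 0.92579395]
```

>>> move_arm([
  [[0, 0, -2], [0, 0, -1]],
  [[0, 0, -2.5], [0, 0, -1]],
  [[0, 0, -1.5], [0, 0, 0]],
])

```text
time: 51.0
position: [564.6, -149.2, 70.4]
tcp_rot: [0.001, -0.464, 0.886, -0.002]
ft_force: [2.9, -1.1, -15.9]
opening: 0.143
```

>>> move_arm([
  [[0, 0, 0], [0, 0, 0]],
  [[0, 0, 0], [0, 0, 0]],
  [[0, 0, -10], [0, 0, 0]],
  [[0, 0, -35], [0, 0, 0]],
  [[0, 0, -40], [0, 0, 0]],
  [[40, 20, -20], [0, 0, 0]],
  [[40, 45, 0], [0, 0, 0]],
  [[40, 45, 0], [0, 0, 0]],
  [[20, 20, 0], [0, 0, 0]],
  [[0, 0, 0], [0, 0, 0]],
], gripper=42)

```text
time: 52.0
position: [390.2, -188.1, 181.8]
tcp_rot: [0.002, -0.463, 0.886, -0.005]
ft_force: [0.4, 0.6, 0.5]
opening: 0.491
```

```bash
python3 - <<'E'
from h import *
st(); t=snap('top','end.png'); s=snap('side')
a=cv2.resize(t[120:345,245:545],None,fx=2.6,fy=2.6,interpolation=cv2.INTER_CUBIC)
cv2.imwrite('pics/end_c.png',a[...,::-1]); print(a.shape)
E
```

```text
t 52.0 p [ 390.2 -188.1  181.8] psi -124.8 tilt 0.62 F [0.4 0.6 0.5] op 41.9
(585, 780, 3)
```

View pics/end_c.png

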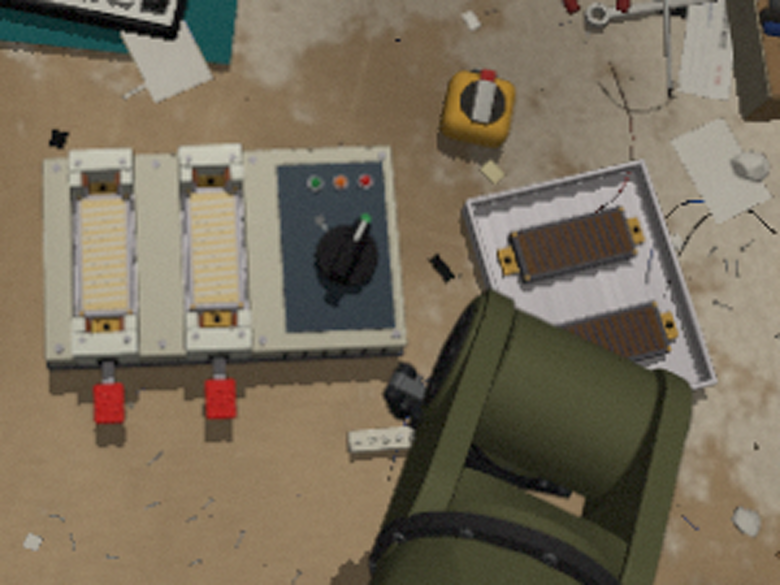

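```bash
python3 - <<'E'
from h import *
print(manip.finish_job())
E
```

```text
the job is handed in; nothing more can be done
None
```

The changeover was done in the order asked and handed in at about 52 s. One force reading during the work may count as a failure.

**What I did:** I switched the selector to off and raised both tested plates with the ejector paddles. Both went into the cooling tray side by side. I pressed the two new plates down into the bays, then switched the selector back to test.

**Last checks that passed:**
- The pointer is at the green mark in the last picture, and the knob came back up to its start height.
- Pressing each new plate stopped at 46.0 mm, which is deck height, with about 17 N on the middle. I did not press the ends of the plates separately.
- Both tested plates lay flat and apart in the tray when I looked just after placing them. In the last picture the arm covered part of the second one.
- I touched neither the bystanders nor the blue look-alike.

**Checks that failed or disagreed:**
- **Wrist force:** while I pressed the right ejector paddle onto its stop, one reading was [-50.8, -6.1, 115.4] N. That is about 126 N in total, so the 120 N wrist limit may have been passed.
- **Plate position:** the network's outline put the seated new plates 2 to 5 mm further in x than the bay middles. I took this as outline error, because both plates went down to deck level without resistance.

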